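# Close the filter drawer and hold the leak-test coupler on the tilted nipple

## Task

On the small white suction unit, first push the open filter drawer fully home until it clicks in at its detent. Then take the orange test coupler, press its open lower end squarely over the tilted brass nipple on top of the unit until the red spring sleeve snaps through and is fully down, and finish while still holding the coupler there against the spring: do not let go. Leave the dropper bottle, the specimen jar and the tube rack where they stand.

Things in the scene. Friction and masses are not known exactly. Their poses are not given: they have to be found in the camera images.
- drawer (a joint): How far the filter drawer of the suction unit is open, m: 0 fully home, starts 0.045 to 0.085 open. It slides with about 1 N friction; a sprung ball detent resists with about 5 N more from about 8 mm to 4 mm before home, then draws it in. Firm stop at 0.
- drawer_handle (a point): Middle of the steel bar handle on the drawer's grey front; it moves with the drawer. The bar is horizontal, 96 mm long along this frame's y and 11 mm thick, 62 mm above the worktop; its centre line lies 35 mm in front of the drawer front. x is the direction in which the drawer pushes home (horizontal, away from the robot, the unit is turned up to 0.3 rad), z up. The unit (white housing 190 deep x 170 wide x 100 mm high, fixed) lies behind it.
- unit: The fixed suction unit with all it carries: white housing 190 mm deep (x), 170 mm wide (y), 100 mm high, origin at the centre of its underside; its drawer opens to -x, towards the robot. On its top stands a grey round boss 40 mm across that leans 0.5 rad from vertical towards -x and carries the brass nipple and the red sleeve; the boss ends 22 mm below nipple_seat along the nipple.
- nipple_seat (a point): Point on the nipple's axis, fixed in space, at the upper face of the red sleeve when it is all the way up; z points out along the nipple, which leans 0.5 rad from vertical towards the drawer side (towards the robot), y horizontal; the point is about 153 mm above the worktop. The brass nipple is 14 mm across, its tip stands 16 mm beyond this point, tapering to 6 mm across over the last 7 mm.
- sleeve (a joint): How far the red spring sleeve (ring 32 mm across, 10 mm high, round the nipple) is pressed down along the nipple, m: 0 all the way up, 0.012 fully down at a firm stop. Spring about 5 N at the start, 11 N at the end; a detent adds to it, so that it takes about 12 N at 4 mm, then snaps through: the needed push falls to about 4 N at 10 mm and rises to 11 N at 12 mm. The sleeve springs back up when not held.
- coupler_grip (a point): Where to grasp the loose orange test coupler (200 g, varies), on its axis, 60 mm above its lower end. It stands upright on the worktop, 90 mm tall in all: brass round socket 32 mm across from 0 to 38 mm, then an orange square grip 30 x 30 mm from 38 to 84 mm, then a small dial 26 mm across. z points up along its axis to the dial; x and y are square to the faces of the grip. Any turn about its axis suits the nipple.
- coupler_mouth (a point): Centre of the open lower end of the coupler; axes as coupler_grip. The bore is 17 mm across and 34 mm deep; its 32 mm rim is what presses the red sleeve down.
- coupler: The test coupler as a whole; origin at the centre of its lower end (same point as coupler_mouth), z up along its axis.
- dropper_mid (a point): Amber dropper bottle with black cap, 36 mm across, 85 mm tall, loose; its point is half-way up. Leave it.
- specimen_mid (a point): White specimen jar with blue lid, 60 mm across, 70 mm tall, loose; its point is half-way up. Leave it.
- rack_mid (a point): White rack of capped blood tubes, 70 x 120 mm (x, y), rack 50 mm and tubes 84 mm tall, loose; its point is 25 mm up. Leave it.

How it is judged:
By the outcome, as a careful person would: the job done as asked, in the order asked, and still so for the second after the job is handed in, while the arm keeps its last pose, push and grip.
It also fails if it takes over 58 s, if anything falls off the work surface, if the arm or the gripper's body presses on something with over 40 N, if the wrist force passes 120 N, or if a joint passes its speed limit or range.

## Robot

A 7-joint arm with a two-finger parallel gripper is mounted at the origin on the work surface. World frame = base frame: x ahead of the robot, y to its left, z up, the work surface at z = 0. Lengths are in m, angles in rad, forces in N, time in s.
With the tool pointing down it reaches from about 0.4 to 0.85 m from the base axis. Payload 4.5 kg.
Tool frame: the origin (TCP) lies on the front face of the gripper's body, between the roots of the fingers; the fingertips stand 73 mm ahead of it and the grasp point (between the pads) lies 54 mm ahead of it (r.finger_overhang is the distance from the TCP to the fingertips, in m); z points along the fingers, y is the line along which they close (so a half turn about z gives the same grasp; the last joint's range is limited). The gripper opens to 85 mm and grips with 20 to 120 N. Pads are 22 mm wide; open, the fingers measure 114 mm over their backs; the gripper's body (76 mm by 85 mm) begins 54 mm behind the grasp point. The pads swing forward as they close: fully open they stand 13 mm farther back than shut.
Start: joints at [1.307, 0.689, -0.195, 1.565, 0.157, 0.902, -0.215], TCP at [0.183, -0.598, 0.304] pointing down, gripper open.
Joint ranges: [-3.01, 3.01], [-0.46, 2.08], [-1.47, 1.51], [0.13, 2.56], [-1, 4.14], [0.04, 2.09], [-2.66, 2.66]. Speed limits (rad/s): [2.57, 2.57, 3.14, 3.14, 3.14, 3.14, 3.14].

## Interface

Orientations are given as a rotation vector (axis times angle).
In Python, from rig import r gives the robot as it stands.
- The arm moves only by the tool jog_arm, never from a script. Its argument "series" is a list of rows, each a list of 3 entries, a list of its own where there are three numbers: the shift along the tool's x, y, z in cm, then the turn, a rotation vector about the tool's x, y, z in degrees, then the finger opening in cm, from 0 to 8.54. A call has exactly 5 rows; each row shifts and turns the commanded pose from where the row before left it, along the tool's axes as they then stand; what a row does not reach is not made up. A row lasts 1/12 s, in which the tool goes at most 41.7 mm and 7.16 degrees, less where a joint would pass 70% of its speed; a pose out of reach is approached as far as the arm can. A call with a gripper value outside its range is refused whole. The fingers move at their own pace and stop on an object; "grip_force" is the grip in N (left out, the last holds). Time passes only in rows, so rows that do not move let the fingers close, or fill a call up. It gives the time, the measured TCP pose, the force, the opening and the grip force at its end, in the units of the state.
- r.sense(): the state, without advancing time (a new reading comes with each control period).
- r.get_image(name): name is "side" or "top" or "wrist"; returns a dict with "frame" (480x640x3 uint8, red, green, blue), "camera_matrix" (3x3 intrinsics, pixels), "world_to_cam" (4x4, takes a point from world to camera coordinates). Camera axes: x right, y down, z forward; pixel columns grow to the right and rows downward; lengths in m; the calibration is good to about 2 mm. A picture is of the moment at which its call begins. There is no depth.
- r.sign_off(): hands the job in; it is judged then, once.
Trained networks look in a picture, given as the dict that the camera call returned (one of the last four; its "shot" number tells which), for a name from the list of things; names that differ only in an ending like _2 or _b are one class to them, and where a whole thing is asked for, a point or a joint stands for the part that bears it (a point fixed in the world has none). Each returns a list of dicts, best first, with "p" (0 to 1); they miss things now and then, are a little off and sometimes report something else, mostly with a low value. They report only what shows in the picture. A call takes as long as a camera call.
- r.look_for(name, picture): "box" ([left, top, width, height] in pixels, round what is visible of it).
- r.trace(name, picture): "mask" (480x640 bool, what is visible of it) and "box" ([left, top, width, height] in pixels, round what is visible of it).
- r.mark_of(name, picture): "centre" ([row, column] in pixels: a listed point, or the origin of a listed thing).
The state is a dict: "time": time; "q": joint angles; "qvel": joint speeds; "joint_torque": joint torques, N m; "ee_pos": TCP position; "ee_rot": TCP orientation; "wrist_force": force on the tool from outside, world axes, zero at the start; "wrist_torque": the same for the moment, N m; "grip_width": opening from 0.0 (shut) to 1.0 (fully open); "finger_force": force on a finger pad.
Only numpy, scipy, OpenCV 4.12 (cv2) and the standard library are available. Lean on these libraries where they do the work, as an engineer would, in place of code of your own. Each camera call takes 0.05 s, during which the arm holds its last target. There are 200 camera calls.

## Working session

There is one attempt and no reset: what is moved stays moved. The work goes in short steps, Python scripts to look and compute and a tool call to move; the robot and the scene stay as the last step left them, time stands still between calls to the robot, and variables do not carry over. Pictures are saved under pics/ and viewed, at most 10 in all, crops included, and the job is handed in when it is done.

Besides the shell and the picture viewer there is one more tool, called after "Call:" as name(argument=value, ...) on one line, values as JSON. jog_arm: Moves the arm, as the interface text tells. Its arguments: {"type":"object","properties":{"series":{"type":"array","items":{"type":"array"}},"grip_force":{"type":"number"}},"required":["series"]}

```bash
mkdir -p pics; ls
cat > h.py <<'E'
import numpy as np, cv2
from rig import r
from scipy.spatial.transform import Rotation as R
from scipy.optimize import least_squares
def shot(n,save=None):
    p=r.get_image(n)
    if save: cv2.imwrite('pics/'+save,p['frame'][:,:,::-1])
    return p
def proj(p,X):
    c=p['world_to_cam']@np.r_[X,1]; u=np.array(p['camera_matrix'])@c[:3]; return u[:2]/u[2]
def mark(name,p):
    m=r.mark_of(name,p)
    return [(round(d['p'],2),np.round(d['centre'][::-1],1)) for d in m[:2]]
def tri(obs,z=None):
    f=lambda X: np.concatenate([proj(p,X if z is None else np.r_[X[:2],z])-uv for p,uv in obs])
    s=least_squares(f,[0.5,0,0.1] if z is None else [0.5,0])
    return s.x,np.abs(s.fun).max()
E
python3 - <<'E'
from h import *
S=shot('side','s0.png');T=shot('top','t0.png')
cv2.imwrite('pics/both.png',cv2.resize(np.vstack([S['frame'],T['frame']])[:,:,::-1],(400,600)))
Z=dict(drawer_handle=.062,nipple_seat=.153,coupler_grip=.06,coupler_mouth=0,dropper_mid=.0425,specimen_mid=.035,rack_mid=.025,unit=0)
for n in Z:
    a=mark(n,S);b=mark(n,T);print(n,a,b)
    if a and b: print('  tri',tri([(S,a[0][1]),(T,b[0][1])]))
    for p,m in((S,a),(T,b)):
        if m: print('  z',tri([(p,m[0][1])],Z[n])[0])
for p in (S,T): print(np.linalg.inv(p['world_to_cam'])[:3,3])
print(r.sense())
E
```

```text
pics
drawer_handle [(0.9, array([381., 254.]))] [(0.79, array([347.4, 288.6]))]
  tri (array([ 0.46566662, -0.0590735 ,  0.06477934]), np.float64(1.5635347902464787))
  z [ 0.46872486 -0.06191445]
  z [ 0.46327492 -0.05900451]
nipple_seat [(0.86, array([313.1, 213. ])), (0.29, array([365.9, 405.6]))] [(0.56, array([343.1, 197.9]))]
  tri (array([ 0.60202089, -0.04883969,  0.15930667]), np.float64(0.9615733154750501))
  z [ 0.60146415 -0.05484956]
  z [ 0.60486251 -0.04906149]
coupler_grip [(0.95, array([261.9, 400.6]))] []
  z [0.61523299 0.27006449]
coupler_mouth [(0.64, array([258.9, 419.1]))] [(0.9, array([167.5, 208.6]))]
  tri (array([0.61943355, 0.27820553, 0.00785733]), np.float64(1.859257937086113))
  z [0.62349698 0.27478752]
  z [0.61741817 0.28051848]
dropper_mid [(0.68, array([367. , 405.7]))] [(0.93, array([181.5, 292.7]))]
  tri (array([0.45622724, 0.23725202, 0.03808161]), np.float64(0.16283174237554476))
  z [0.45609316 0.23934799]
  z [0.45635076 0.23603617]
specimen_mid [(0.59, array([393.5, 210.5])), (0.46, array([259.1, 398.9]))] []
  z [ 0.45549255 -0.21792963]
r
[... 560 characters left out ...]
y([ 1.30679376,  0.6891187 , -0.1945907 ,  1.56531288,  0.15728713,
        0.90250446, -0.21506778]), 'qvel': array([-6.09600586e-04,  6.16344280e-04, -7.36060054e-04, -2.22716811e-05,
       -1.20996639e-04, -8.97881077e-04, -4.90562004e-04]), 'joint_torque': array([-2.40773545e-05, -5.39535713e+01, -1.26641996e+00, -1.58884227e+01,
        1.01532342e-02,  1.61406140e-03,  2.53149693e-06]), 'ee_pos': array([ 0.18341151, -0.5974922 ,  0.30390135]), 'ee_rot': array([3.10678564e+00, 4.66119004e-01, 3.00874184e-05]), 'wrist_force': array([0.02475748, 0.34162957, 0.53537084]), 'wrist_torque': array([-0.00285355, -0.02861911,  0.04333842]), 'finger_force': 0.0, 'grip_width': 0.9982223204392427}
```

View pics/t0.png

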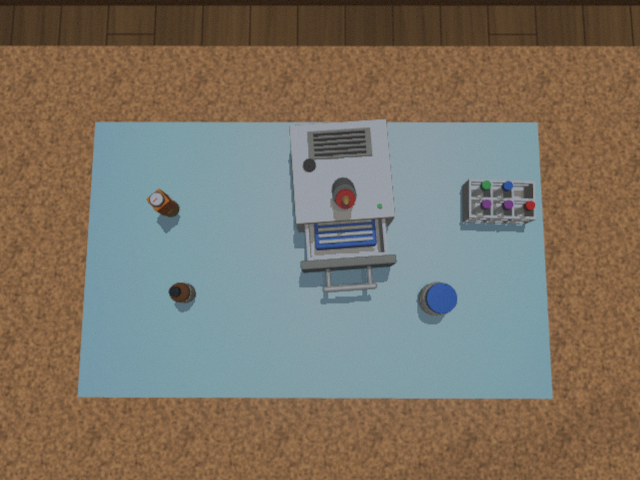

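View pics/s0.png

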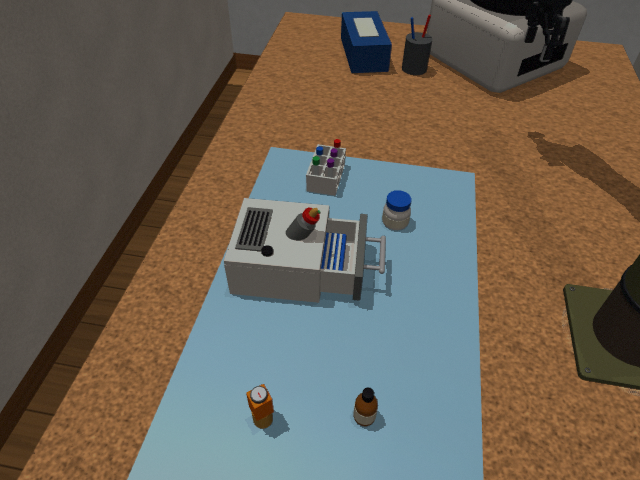

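Top view: the unit sits at the centre, with the drawer open towards the robot and the handle at about (350,288). The red sleeve is at (344,198), the coupler at (162,202), the dropper at (181,292), the jar at (438,298) and the rack at (500,203). The side view agrees, so the network marks are usable. I'll move to the front of the handle first.

```bash
cat >> h.py <<'E'
def toolR(yaw,tilt=0,roll=0):
    # tool z down, x towards yaw; tilt>0 leans tool z forward (along yaw); roll about tool z
    return R.from_euler('z',yaw)*R.from_euler('y',-tilt)*R.from_rotvec([np.pi,0,0])*R.from_euler('z',roll)
def plan(pos,rot,n,P0=None,R0=None):
    s=r.sense()
    P0=s['ee_pos'] if P0 is None else np.array(P0); R0=R.from_rotvec(s['ee_rot']) if R0 is None else R0
    w=(R0.inv()*rot).as_rotvec()/n; d=(np.array(pos)-P0)/n
    for i in range(n):
        Ri=R0*R.from_rotvec(w*i)
        print(np.round(Ri.inv().apply(d)*100,2).tolist(),np.round(np.degrees(w),2).tolist())
    return
E
python3 - <<'E'
from h import *
plan([.40,-.062,.20],toolR(.055),15)
print('down');plan([.415,-.062,.118],toolR(.055),5,[.40,-.062,.20],toolR(.055))
E
```

```text
[2.43, -2.99, 0.69] [0.0, -0.0, 0.93]
[2.38, -3.03, 0.69] [0.0, -0.0, 0.93]
[2.33, -3.07, 0.69] [0.0, -0.0, 0.93]
[2.28, -3.1, 0.69] [0.0, -0.0, 0.93]
[2.23, -3.14, 0.69] [0.0, -0.0, 0.93]
[2.18, -3.18, 0.69] [0.0, -0.0, 0.93]
[2.13, -3.21, 0.69] [0.0, -0.0, 0.93]
[2.07, -3.24, 0.69] [0.0, -0.0, 0.93]
[2.02, -3.28, 0.69] [0.0, -0.0, 0.93]
[1.97, -3.31, 0.69] [0.0, -0.0, 0.93]
[1.91, -3.34, 0.69] [0.0, -0.0, 0.93]
[1.86, -3.37, 0.69] [0.0, -0.0, 0.93]
[1.81, -3.4, 0.69] [0.0, -0.0, 0.93]
[1.75, -3.43, 0.69] [0.0, -0.0, 0.93]
[1.69, -3.46, 0.69] [0.0, -0.0, 0.93]
down
[0.3, 0.02, 1.64] [0.0, 0.0, 0.0]
[0.3, 0.02, 1.64] [0.0, 0.0, 0.0]
[0.3, 0.02, 1.64] [0.0, 0.0, 0.0]
[0.3, 0.02, 1.64] [0.0, 0.0, 0.0]
[0.3, 0.02, 1.64] [0.0, 0.0, 0.0]
```

Call:
jog_arm(series=[[[2.4,-3.0,0.7],[0,0,0.9],0],[[2.4,-3.0,0.7],[0,0,0.9],0],[[2.3,-3.1,0.7],[0,0,0.9],0],[[2.3,-3.1,0.7],[0,0,0.9],0],[[2.2,-3.1,0.7],[0,0,0.9],0]], grip_force=20)

```text
time: 1.32
ee_pos: [0.2555, -0.4177, 0.2689]
ee_rot: [3.122, 0.342, 0.001]
wrist_force: [1.6, -0.1, -0.5]
grip_width: 0.301
finger_force: 0.0
```

Call:
jog_arm(series=[[[2.2,-3.2,0.7],[0,0,0.9],0],[[2.1,-3.2,0.7],[0,0,0.9],0],[[2.1,-3.2,0.7],[0,0,0.9],0],[[2.0,-3.3,0.7],[0,0,0.9],0],[[2.0,-3.3,0.7],[0,0,0.9],0]])

```text
time: 1.73
ee_pos: [0.3276, -0.2393, 0.2339]
ee_rot: [3.133, 0.219, 0.002]
wrist_force: [0.6, 0.8, -0.5]
grip_width: 0.004
finger_force: 0.0
```

Call:
jog_arm(series=[[[1.9,-3.3,0.7],[0,0,1],0],[[1.9,-3.4,0.7],[0,0,1],0],[[1.8,-3.4,0.7],[0,0,1],0],[[1.7,-3.4,0.7],[0,0,1],0],[[1.7,-3.4,0.7],[0,0,1],0]])

```text
time: 2.15
ee_pos: [0.3994, -0.0612, 0.1987]
ee_rot: [3.14, 0.083, 0.001]
wrist_force: [1.4, 0.4, 0.4]
grip_width: 0.004
finger_force: 0.0
```

Call:
jog_arm(series=[[[0.3,0,1.7],[0,0,0],0],[[0.3,0,1.7],[0,0,0],0],[[0.3,0,1.7],[0,0,0],0],[[0.3,0,1.7],[0,0,0],0],[[0.3,0,1.7],[0,0,0],0]])

```text
time: 2.57
ee_pos: [0.4212, -0.0631, 0.1197]
ee_rot: [-3.138, -0.085, 0.023]
wrist_force: [0.6, -0.1, -0.2]
grip_width: -0.001
finger_force: 0.0
```

Run:
```python
from h import *
S=shot('side');T=shot('top');W=shot('wrist','w1.png')
cv2.imwrite('pics/c1.png',np.hstack([cv2.resize(S['frame'][170:330,200:420],None,fx=2,fy=2)[:320,:400],cv2.resize(T['frame'][100:320,260:420],None,fx=2,fy=2)[120:440]])[:,:,::-1])
for n in ('drawer_handle','nipple_seat','unit'):
    a=mark(n,S);b=mark(n,T);print(n,a,b,mark(n,W),tri([(S,a[0][1]),(T,b[0][1])]) if a and b else '')
print(r.sense()['ee_pos'])
```

```text
drawer_handle [(0.59, array([382.6, 252.6]))] [] [(0.83, array([330.5, 215.8]))] 
nipple_seat [(0.82, array([312.6, 216.1]))] [(0.88, array([341.5, 199.7]))] [] (array([ 0.60129988, -0.04645508,  0.15342494]), np.float64(0.3321126492731423))
unit [(0.96, array([285.6, 268.4]))] [(0.58, array([340.6, 186.4]))] [] (array([ 0.66113446, -0.04954362, -0.01121961]), np.float64(1.3381297421706222))
[ 0.42128024 -0.06347013  0.12092442]
```

View pics/c1.png

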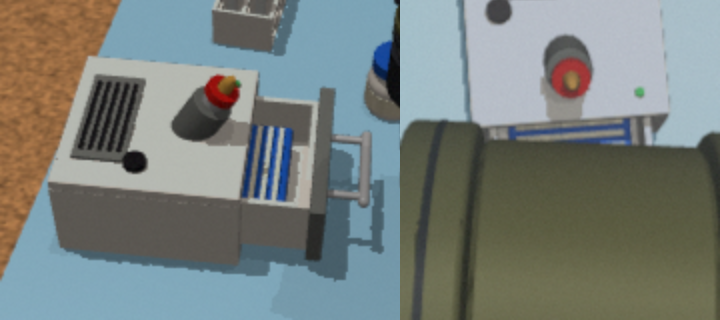

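The wrist view shows the bar and the side view shows the drawer still open, with the fingers in front of the bar. I'll start pushing.

Call:
jog_arm(series=[[[0.8,0,0.1],[0,0,0],0],[[0.8,0,0.1],[0,0,0],0],[[0.8,0,0.1],[0,0,0],0],[[0.8,0,0.1],[0,0,0],0],[[0.8,0,0.1],[0,0,0],0]])

```text
time: 3.58
ee_pos: [0.4617, -0.0611, 0.1148]
ee_rot: [-3.138, -0.084, 0.022]
wrist_force: [-0.7, 0.4, 1.5]
grip_width: -0.003
finger_force: 0.7
```

Call:
jog_arm(series=[[[0.5,0,0],[0,0,0],0],[[0.5,0,0],[0,0,0],0],[[0.5,0,0],[0,0,0],0],[[0.5,0,0],[0,0,0],0],[[0.5,0,0],[0,0,0],0]])

```text
time: 4.0
ee_pos: [0.4863, -0.0597, 0.1147]
ee_rot: [-3.138, -0.084, 0.021]
wrist_force: [-1.6, 1.0, 0.2]
grip_width: 0.001
finger_force: 0.6
```

Run:
```python
from h import *
S=shot('side');T=shot('top')
cv2.imwrite('pics/c2.png',cv2.resize(S['frame'][170:330,200:420],None,fx=2,fy=2)[:,:,::-1])
print(mark('drawer_handle',S),[tri([(S,m[1])],.062)[0] for m in mark('drawer_handle',S)])
s=r.sense();print(s['ee_pos'],s['ee_rot'],s['wrist_force'])
```

```text
[(0.6, array([364.3, 251.3]))] [array([ 0.50140973, -0.06244006])]
[ 0.48667471 -0.0602178   0.11477548] [-3.13865496 -0.08354693  0.01856247] [-0.02994842  0.44107825 -0.80693017]
```

View pics/c2.png

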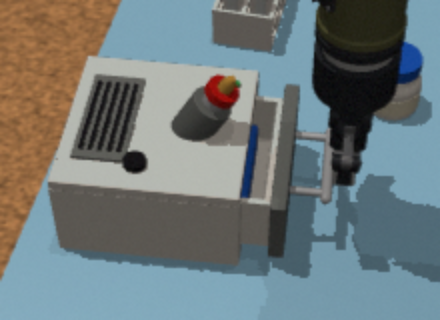

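The drawer follows the push; about 25 mm of gap is left in the crop (columns 258–284).

Call:
jog_arm(series=[[[0.3,0,0],[0,0,0],0],[[0.3,0,0],[0,0,0],0],[[0.3,0,0],[0,0,0],0],[[0.3,0,0],[0,0,0],0],[[0.3,0,0],[0,0,0],0]])

```text
time: 4.62
ee_pos: [0.5013, -0.0592, 0.1145]
ee_rot: [-3.138, -0.084, 0.021]
wrist_force: [-0.1, 0.5, 0.3]
grip_width: -0.002
finger_force: 0.6
```

Call:
jog_arm(series=[[[0.1,0,0],[0,0,0],0],[[0.1,0,0],[0,0,0],0],[[0.1,0,0],[0,0,0],0],[[0.1,0,0],[0,0,0],0],[[0.1,0,0],[0,0,0],0]])

```text
time: 5.03
ee_pos: [0.5061, -0.0589, 0.1144]
ee_rot: [-3.138, -0.084, 0.021]
wrist_force: [-1.4, 0.5, 0.7]
grip_width: 0.007
finger_force: 0.5
```

Call:
jog_arm(series=[[[0.1,0,0],[0,0,0],0],[[0.1,0,0],[0,0,0],0],[[0.1,0,0],[0,0,0],0],[[0.1,0,0],[0,0,0],0],[[0.1,0,0],[0,0,0],0]])

```text
time: 5.45
ee_pos: [0.5083, -0.0587, 0.1142]
ee_rot: [-3.138, -0.083, 0.03]
wrist_force: [-7.9, 0.0, 6.1]
grip_width: -0.001
finger_force: 4.0
```

Call:
jog_arm(series=[[[0.1,0,0],[0,0,0],0],[[0.1,0,0],[0,0,0],0],[[0.1,0,0],[0,0,0],0],[[0.1,0,0],[0,0,0],0],[[0,0,0],[0,0,0],0]])

```text
time: 5.87
ee_pos: [0.5138, -0.0583, 0.1141]
ee_rot: [-3.138, -0.084, 0.025]
wrist_force: [-5.4, 0.2, 3.0]
grip_width: -0.001
finger_force: 2.7
```

Call:
jog_arm(series=[[[0.1,0,0],[0,0,0],0],[[0.1,0,0],[0,0,0],0],[[0.1,0,0],[0,0,0],0],[[0,0,0],[0,0,0],0],[[0,0,0],[0,0,0],0]])

```text
time: 6.28
ee_pos: [0.5142, -0.0583, 0.114]
ee_rot: [-3.137, -0.083, 0.034]
wrist_force: [-9.7, -0.3, 6.3]
grip_width: -0.001
finger_force: 4.9
```

Call:
jog_arm(series=[[[0.1,0,0],[0,0,0],0],[[0.1,0,0],[0,0,0],0],[[0.1,0,0],[0,0,0],0],[[0.1,0,0],[0,0,0],0],[[0,0,0],[0,0,0],0]])

```text
time: 6.7
ee_pos: [0.5148, -0.0583, 0.1139]
ee_rot: [-3.137, -0.082, 0.046]
wrist_force: [-15.6, -0.5, 12.4]
grip_width: -0.002
finger_force: 8.1
```

Run:
```python
from h import *
S=shot('side');T=shot('top')
cv2.imwrite('pics/c3.png',cv2.resize(S['frame'][190:310,220:380],None,fx=3,fy=3)[:,:,::-1])
print(mark('drawer_handle',S),[tri([(S,m[1])],.062)[0] for m in mark('drawer_handle',S)])
s=r.sense();print(s['ee_pos'],s['ee_rot'],s['wrist_force'])
```

```text
[(0.71, array([351.5, 249.5]))] [array([ 0.52653641, -0.0621465 ])]
[ 0.51473174 -0.05833896  0.113932  ] [-3.13657694 -0.08216057  0.04578544] [-15.65717934  -0.11485664  13.65481373]
```

View pics/c3.png

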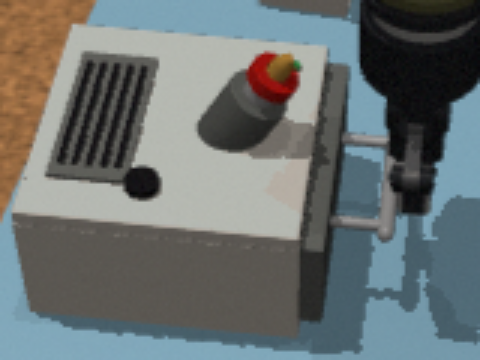

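The front is flush against the housing (crop column ~325) and the force climbs with no motion, so the drawer is fully home. I'll back off, then go over the coupler.

Call:
jog_arm(series=[[[-0.8,0,0],[0,0,0],0],[[-1.5,0,0],[0,0,0],0],[[-1.5,0,0],[0,0,0],0],[[0,0,-3.5],[0,0,0],4],[[0,0,-3.5],[0,0,0],8.5]])

```text
time: 7.32
ee_pos: [0.4848, -0.0602, 0.1841]
ee_rot: [-3.138, -0.083, 0.023]
wrist_force: [1.5, -0.9, 0.0]
grip_width: 0.275
finger_force: 0.0
```

Call:
jog_arm(series=[[[0,0,-3],[0,0,0],8.5],[[0,0,-3],[0,0,0],8.5],[[0,0,-1],[0,0,0],8.5],[[0,0,0],[0,0,0],8.5],[[0,0,0],[0,0,0],8.5]])

```text
time: 7.73
ee_pos: [0.4874, -0.0602, 0.2552]
ee_rot: [-3.138, -0.085, 0.014]
wrist_force: [-0.5, -0.2, -1.1]
grip_width: 0.973
finger_force: 0.0
```

Run:
```python
from h import *
S=shot('side');T=shot('top')
for n in ('drawer_handle','nipple_seat','unit','coupler_grip','coupler_mouth'):
    a=mark(n,S);b=mark(n,T);print(n,a,b,tri([(S,a[0][1]),(T,b[0][1])]) if a and b else '')
    if n=='drawer_handle' and a: print(tri([(S,a[0][1])],.062))
m=r.trace('coupler',T)
if m: print(m[0]['p'],cv2.minAreaRect(cv2.findNonZero(m[0]['mask'].astype('uint8'))))
s=r.sense();print(s['ee_pos'],s['ee_rot'],s['wrist_force'])
plan([.605,.275,.24],toolR(.055),10)
```

```text
drawer_handle [(0.73, array([350.8, 247.8])), (0.39, array([265.2, 420.6]))] [] 
(array([ 0.52853893, -0.06629741]), np.float64(2.842170943040401e-14))
nipple_seat [(0.67, array([312.3, 214.8]))] [(0.55, array([341.7, 201.2]))] (array([ 0.59993526, -0.04672141,  0.15588691]), np.float64(0.7364668170486652))
unit [(0.75, array([286.7, 266.4])), (0.18, array([256.7, 399.2]))] [(0.87, array([342.6, 185.6])), (0.41, array([344.5, 200. ]))] (array([ 0.66090213, -0.05332459, -0.00852706]), np.float64(1.9489832742541466))
coupler_grip [(0.94, array([261.2, 400.4]))] [] 
coupler_mouth [(0.66, array([260.4, 418. ])), (0.36, array([261.1, 401.5]))] [(0.81, array([171.2, 209.4]))] (array([0.61904372, 0.27319565, 0.00093631]), np.float64(1.7312110374490715))
0.83 ((162.9400634765625, 203.1671905517578), (34.261009216308594, 18.309980392456055), 38.1572265625)
[ 0.48599037 -0.06034404  0.25461918] [-3.13813696 -0.08386783  0.02057063] [ 0.58933232 -0.19553809  0.20994999]
[1.37, -3.28, 0.14] [-0.02, 0.07, -0.01]
[1.37, -3.28, 0.14] [-0.02, 0.07, -0.01]
[1.37, -3.28, 0.14] [-0.02, 0.07, -0.01]
[1.37, -3.28, 0.14] [-0.02, 0.07, -0.01]
[1.37, -3.28, 0.14] [-0.02, 0.07, -0.01]
[1.37, -3.28, 0.14] [-0.02, 0.07, -0.01]
[1.37, -3.28, 0.14] [-0.02, 0.07, -0.01]
[1.37, -3.28, 0.14] [-0.02, 0.07, -0.01]
[1.37, -3.28, 0.14] [-0.02, 0.07, -0.01]
[1.37, -3.28, 0.15] [-0.02, 0.07, -0.01]
```

Call:
jog_arm(series=[[[1.4,-3.3,0.1],[0,0.1,0],8.5],[[1.4,-3.3,0.1],[0,0.1,0],8.5],[[1.4,-3.3,0.1],[0,0.1,0],8.5],[[1.4,-3.3,0.1],[0,0.1,0],8.5],[[1.4,-3.3,0.1],[0,0.1,0],8.5]])

```text
time: 8.8
ee_pos: [0.5473, 0.1099, 0.2495]
ee_rot: [-3.138, -0.084, 0.007]
wrist_force: [0.4, -0.5, 0.2]
grip_width: 0.996
finger_force: 0.0
```

Call:
jog_arm(series=[[[1.4,-3.3,0.1],[0,0.1,0],8.5],[[1.4,-3.3,0.1],[0,0.1,0],8.5],[[1.4,-3.3,0.1],[0,0.1,0],8.5],[[1.4,-3.3,0.1],[0,0.1,0],8.5],[[1.2,-3.2,0.1],[0,0,0],8.5]])

```text
time: 9.22
ee_pos: [0.6065, 0.2777, 0.2448]
ee_rot: [-3.138, -0.085, -0.005]
wrist_force: [0.3, 0.1, -0.3]
grip_width: 1.0
finger_force: 0.0
```

Run:
```python
from h import *
W=shot('wrist','w2.png');S=shot('side')
for n in ('coupler_grip','coupler_mouth'): print(n,mark(n,W),mark(n,S))
m=r.trace('coupler',W)
if m: print(m[0]['p'],m[0]['box'])
a=mark('coupler_grip',W);b=mark('coupler_grip',S)
if a: print(tri([(W,a[0][1])],.06), tri([(W,a[0][1]),(S,b[0][1])]) if b else '')
print(np.linalg.inv(W['world_to_cam']).round(3))
s=r.sense();print(s['ee_pos'],s['ee_rot'])
```

```text
coupler_grip [(0.89, array([332.6, 222.8]))] [(0.68, array([259.7, 399.1]))]
coupler_mouth [(0.64, array([331. , 203.5]))] [(0.74, array([262. , 417.7]))]
0.83 [304.0, 186.3, 58.9, 73.4]
(array([0.61600699, 0.27353204]), np.float64(0.0)) (array([0.61814766, 0.27359097, 0.06937984]), np.float64(0.7592796157246084))
[[ 0.053 -0.955 -0.29   0.681]
 [-0.999 -0.052 -0.013  0.282]
 [-0.003  0.291 -0.957  0.316]
 [ 0.     0.     0.     1.   ]]
[0.60631692 0.27380961 0.24508753] [-3.13870431 -0.08021782 -0.00407887]
```

View pics/w2.png

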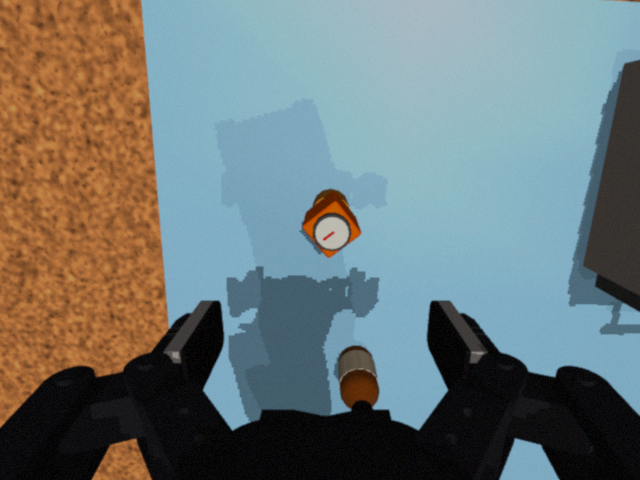

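The coupler is at about (332,222). Its square grip is turned about 45° to the tool, with corners near (302,228), (329,257) and (361,229). I'll work out the yaw from the orange mask.

Run:
```python
from h import *
W=shot('wrist')
f=W['frame'].astype(int)
m=((f[...,0]-f[...,2]>70)&(f[...,0]>110)).astype('uint8')
m[:150]=0;m[290:]=0;m[:,:270]=0;m[:,400:]=0
c,_=cv2.findContours(m,0,2);c=max(c,key=cv2.contourArea)
h=cv2.convexHull(c);pts=h[:,0].astype(float)
L=pts[pts[:,0].argmin()];Rr=pts[pts[:,0].argmax()];B=pts[pts[:,1].argmax()]
print(L,B,Rr)
w=[tri([(W,q)],.084)[0] for q in (L,B,Rr)];print(w,[np.linalg.norm(w[1]-w[i]) for i in(0,2)],(w[0]+w[2])/2)
# fit square outline by silhouette IoU
def mask(p):
    x,y,a=p;o=[]
    for sx,sy in((1,1),(1,-1),(-1,-1),(-1,1)):
        d=R.from_euler('z',a).apply([sx*.015,sy*.015,0])
        o+= [proj(W,[x+d[0],y+d[1],z]) for z in(.038,.084)]
    M=np.zeros((480,640),'uint8');cv2.fillConvexPoly(M,cv2.convexHull(np.array(o,np.float32)).astype(np.int32),1);return M
fm=np.zeros((480,640),'uint8');cv2.fillConvexPoly(fm,h,1)
best=min(((mask((x,y,np.radians(a)))^fm).sum(),x,y,a) for x in np.arange(.608,.628,.002) for y in np.arange(.264,.284,.002) for a in range(0,90,5))
print(best)
best=min(((mask((x,y,np.radians(a)))^fm).sum(),x,y,a) for x in best[1]+np.arange(-.002,.003,.001) for y in best[2]+np.arange(-.002,.003,.001) for a in best[3]+np.arange(-6,7,1))
print(best)
print(R.from_rotvec(r.sense()['ee_rot']).as_matrix().round(3))
```

```text
[297. 227.] [341. 242.] [354. 231.]
[array([0.61759282, 0.29420507]), array([0.60844833, 0.26363979]), array([0.61675126, 0.25528278])] [np.float64(0.0319038824658115), np.float64(0.011780424969428148)] [0.61717204 0.27474392]
(np.uint64(919), np.float64(0.616), np.float64(0.274), 50)
(np.uint64(910), np.float64(0.616), np.float64(0.274), np.int64(48))
[[ 0.999  0.051  0.003]
 [ 0.051 -0.999  0.002]
 [ 0.003 -0.002 -1.   ]]
```

Run:
```python
from h import *
W=shot('wrist')
f=W['frame'].astype(int);print(f[240,322],f[225,355],f[212,330],f[225,310],f[250,329])
m=((f[...,0]-f[...,2]>25)).astype('uint8')
m[:150]=0;m[290:]=0;m[:,:270]=0;m[:,400:]=0
c,_=cv2.findContours(m,0,2);c=max(c,key=cv2.contourArea)
h=cv2.convexHull(c);pts=h[:,0].astype(float)
print(pts.tolist())
fm=np.zeros((480,640),'uint8');cv2.fillConvexPoly(fm,h,1)
def mask(p):
    x,y,a=p;o=[]
    for sx,sy in((1,1),(1,-1),(-1,-1),(-1,1)):
        d=R.from_euler('z',a).apply([sx*.015,sy*.015,0])
        o+= [proj(W,[x+d[0],y+d[1],z]) for z in(.038,.084)]
    M=np.zeros((480,640),'uint8');cv2.fillConvexPoly(M,cv2.convexHull(np.array(o,np.float32)).astype(np.int32),1)
    b=np.array([proj(W,[x+.016*np.cos(t),y+.016*np.sin(t),z]) for t in np.arange(0,6.28,.3) for z in(0,.038)],np.float32)
    cv2.fillConvexPoly(M,cv2.convexHull(b).astype(np.int32),1);
    return M
best=min(((mask((x,y,np.radians(a)))^fm).sum(),x,y,a) for x in np.arange(.608,.628,.002) for y in np.arange(.264,.284,.002) for a in range(0,90,5))
best=min(((mask((x,y,np.radians(a)))^fm).sum(),x,y,a) for x in best[1]+np.arange(-.002,.003,.001) for y in best[2]+np.arange(-.002,.003,.001) for a in best[3]+np.arange(-6,7,1))
print(best,fm.sum())
```

```text
[189 188 177] [133 174 190] [116  59  17] [78 77 73] [159  71  13]
[[355.0, 232.0], [354.0, 234.0], [346.0, 240.0], [340.0, 244.0], [339.0, 244.0], [309.0, 242.0], [303.0, 235.0], [298.0, 229.0], [297.0, 227.0], [297.0, 225.0], [298.0, 222.0], [302.0, 211.0], [313.0, 195.0], [318.0, 191.0], [320.0, 190.0], [324.0, 189.0], [328.0, 189.0], [332.0, 190.0], [334.0, 191.0], [338.0, 194.0], [339.0, 195.0], [350.0, 216.0], [355.0, 231.0]]
(np.uint64(419), np.float64(0.616), np.float64(0.274), np.int64(42)) 2353
```

Run:
```python
from h import *
W=shot('wrist')
f=W['frame'].astype(int)
m=((f[...,0]-f[...,2]>25)).astype('uint8')
m[:150]=0;m[290:]=0;m[:,:270]=0;m[:,400:]=0
m=cv2.morphologyEx(m,cv2.MORPH_OPEN,np.ones((2,2)))
h=cv2.convexHull(cv2.findNonZero(m))
print(h[:,0].tolist())
fm=np.zeros((480,640),'uint8');cv2.fillConvexPoly(fm,h,1)
def mask(p):
    x,y,a=p;M=np.zeros((480,640),'uint8');o=[]
    for sx,sy in((1,1),(1,-1),(-1,-1),(-1,1)):
        d=R.from_euler('z',a).apply([sx*.015,sy*.015,0])
        o+= [proj(W,[x+d[0],y+d[1],z]) for z in(.038,.084)]
    o+=[proj(W,[x+.016*np.cos(t),y+.016*np.sin(t),z]) for t in np.arange(0,6.28,.3) for z in(0,.038)]
    cv2.fillConvexPoly(M,cv2.convexHull(np.array(o,np.float32)).astype(np.int32),1);return M
best=min(((mask((x,y,np.radians(a)))^fm).sum(),x,y,a) for x in np.arange(.608,.628,.002) for y in np.arange(.264,.284,.002) for a in range(0,90,5))
best=min(((mask((x,y,np.radians(a)))^fm).sum(),x,y,a) for x in best[1]+np.arange(-.002,.003,.001) for y in best[2]+np.arange(-.002,.003,.001) for a in best[3]+np.arange(-6,7,1))
print(best,fm.sum())
x,y=best[1:3]
for a in(best[3]-90,best[3]):   # tool x yaw so that y is square to a face
    print('yaw',a);plan([x,y,.24],toolR(np.radians(a)),10)
```

```text
[[356, 234], [354, 236], [333, 252], [329, 255], [326, 257], [324, 257], [315, 248], [307, 239], [302, 233], [300, 230], [299, 228], [299, 225], [303, 213], [314, 197], [317, 194], [321, 191], [326, 190], [330, 190], [334, 191], [336, 192], [341, 197], [352, 218], [353, 221], [356, 231]]
(np.uint64(228), np.float64(0.616), np.float64(0.274), np.int64(42)) 2567
yaw -48
[0.1, 0.01, 0.05] [-0.02, -0.01, 5.1]
[0.1, 0.0, 0.05] [-0.02, -0.01, 5.1]
[0.1, -0.0, 0.05] [-0.02, -0.01, 5.1]
[0.1, -0.01, 0.05] [-0.02, -0.01, 5.1]
[0.1, -0.02, 0.05] [-0.02, -0.01, 5.1]
[0.09, -0.03, 0.05] [-0.02, -0.01, 5.1]
[0.09, -0.04, 0.05] [-0.02, -0.01, 5.1]
[0.09, -0.05, 0.05] [-0.02, -0.01, 5.1]
[0.08, -0.05, 0.05] [-0.02, -0.01, 5.1]
[0.08, -0.06, 0.05] [-0.02, -0.01, 5.1]
yaw 42
[0.1, 0.01, 0.05] [-0.01, -0.02, -3.9]
[0.1, 0.02, 0.05] [-0.01, -0.02, -3.9]
[0.09, 0.03, 0.05] [-0.01, -0.02, -3.9]
[0.09, 0.03, 0.05] [-0.01, -0.02, -3.9]
[0.09, 0.04, 0.05] [-0.01, -0.02, -3.9]
[0.09, 0.04, 0.05] [-0.01, -0.02, -3.9]
[0.08, 0.05, 0.05] [-0.01, -0.02, -3.9]
[0.08, 0.06, 0.05] [-0.01, -0.02, -3.9]
[0.08, 0.06, 0.05] [-0.01, -0.02, -3.9]
[0.07, 0.07, 0.05] [-0.01, -0.02, -3.9]
```

Call:
jog_arm(series=[[[0.1,0,0.1],[0,0,-3.9],8.5],[[0.1,0,0],[0,0,-3.9],8.5],[[0.1,0,0.1],[0,0,-3.9],8.5],[[0.1,0,0],[0,0,-3.9],8.5],[[0.1,0,0.1],[0,0,-3.9],8.5]])

```text
time: 10.23
ee_pos: [0.6112, 0.2762, 0.2421]
ee_rot: [-3.078, -0.618, -0.005]
wrist_force: [-0.2, -0.3, 1.6]
grip_width: 0.997
finger_force: 0.0
```

Call:
jog_arm(series=[[[0.1,0.1,0],[0,0,-3.9],8.5],[[0.1,0.1,0.1],[0,0,-3.9],8.5],[[0.1,0.1,0],[0,0,-3.9],8.5],[[0.1,0.1,0.1],[0,0,-3.9],8.5],[[0,0,0],[0,0,-3.9],8.5]])

```text
time: 10.65
ee_pos: [0.6167, 0.2743, 0.2398]
ee_rot: [-2.93, -1.131, -0.005]
wrist_force: [-0.7, -0.2, 0.4]
grip_width: 0.995
finger_force: 0.0
```

Run:
```python
from h import *
W=shot('wrist');S=shot('side')
W=shot('wrist','w3.png')
print(mark('coupler_grip',W),mark('coupler_mouth',W),[tri([(W,mark(n,W)[0][1])],z)[0] for n,z in(('coupler_grip',.06),('coupler_mouth',0)) if mark(n,W)])
f=W['frame'].astype(int)
m=((f[...,0]-f[...,2]>25)).astype('uint8')
m[:120]=0;m[290:]=0;m[:,:250]=0;m[:,420:]=0
m=cv2.morphologyEx(m,cv2.MORPH_OPEN,np.ones((2,2)))
h=cv2.convexHull(cv2.findNonZero(m))
fm=np.zeros((480,640),'uint8');cv2.fillConvexPoly(fm,h,1)
def mask(p):
    x,y,a=p;M=np.zeros((480,640),'uint8');o=[]
    for sx,sy in((1,1),(1,-1),(-1,-1),(-1,1)):
        d=R.from_euler('z',a).apply([sx*.015,sy*.015,0])
        o+= [proj(W,[x+d[0],y+d[1],z]) for z in(.038,.084)]
    o+=[proj(W,[x+.016*np.cos(t),y+.016*np.sin(t),z]) for t in np.arange(0,6.28,.3) for z in(0,.038)]
    cv2.fillConvexPoly(M,cv2.convexHull(np.array(o,np.float32)).astype(np.int32),1);return M
best=min(((mask((x,y,np.radians(a)))^fm).sum(),x,y,a) for x in np.arange(.608,.628,.002) for y in np.arange(.264,.284,.002) for a in range(0,90,5))
best=min(((mask((x,y,np.radians(a)))^fm).sum(),x,y,a) for x in best[1]+np.arange(-.002,.003,.001) for y in best[2]+np.arange(-.002,.003,.001) for a in best[3]+np.arange(-6,7,1))
print(best,fm.sum())
s=r.sense();print(s['ee_pos'],s['ee_rot'],s['q'],'\n',R.from_rotvec(s['ee_rot']).as_matrix().round(3))
plan([best[1],best[2],.114],toolR(np.radians(best[3])),5)
```

```text
[(0.75, array([326.4, 236.3]))] [(0.89, array([326.9, 217.3]))] [array([0.61736218, 0.27455918]), array([0.61794236, 0.27424551])]
(np.uint64(207), np.float64(0.616), np.float64(0.273), np.int64(42)) 2618
[0.61640326 0.27497743 0.23989048] [-2.93119631 -1.12605324 -0.00529368] [-0.50955625  0.82656177  0.04338547  1.47010719 -0.04430707  0.84235449
 -1.28800407] 
 [[ 0.743  0.67   0.003]
 [ 0.67  -0.743  0.003]
 [ 0.004 -0.    -1.   ]]
[-0.04, 0.02, 2.52] [-0.0, -0.04, 0.01]
[-0.04, 0.02, 2.52] [-0.0, -0.04, 0.01]
[-0.04, 0.02, 2.52] [-0.0, -0.04, 0.01]
[-0.04, 0.02, 2.52] [-0.0, -0.04, 0.01]
[-0.03, 0.02, 2.52] [-0.0, -0.04, 0.01]
```

View pics/w3.png

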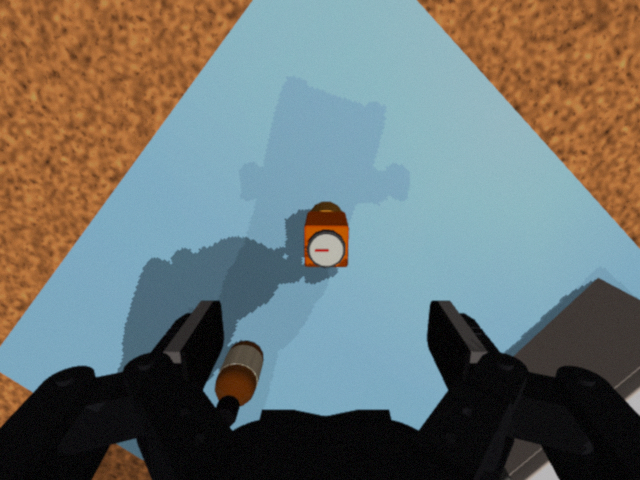

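The grip is now square to the tool and centred between the fingers at (326,236). I'll descend and grasp.

Call:
jog_arm(series=[[[0,0,2.5],[0,0,0],8.5],[[0,0,2.5],[0,0,0],8.5],[[0,0,2.5],[0,0,0],8.5],[[0,0,2.5],[0,0,0],8.5],[[0,0,2.5],[0,0,0],8.5]])

```text
time: 11.52
ee_pos: [0.6168, 0.2754, 0.1139]
ee_rot: [-2.931, -1.126, -0.006]
wrist_force: [1.1, 0.7, 0.5]
grip_width: 0.995
finger_force: 0.0
```

Call:
jog_arm(series=[[[0,0,0],[0,0,0],6],[[0,0,0],[0,0,0],4],[[0,0,0],[0,0,0],2.5],[[0,0,0],[0,0,0],2.5],[[0,0,0],[0,0,0],2.5]], grip_force=80)

```text
time: 11.93
ee_pos: [0.618, 0.2758, 0.1171]
ee_rot: [-2.931, -1.126, -0.011]
wrist_force: [-0.2, -0.6, 2.2]
grip_width: 0.339
finger_force: 78.9
```

Call:
jog_arm(series=[[[0,0,0],[0,0,0],1],[[0,0,0],[0,0,0],1],[[0,0,0],[0,0,0],1],[[0,0,0],[0,0,0],1],[[0,0,0],[0,0,0],1]])

```text
time: 12.35
ee_pos: [0.618, 0.2757, 0.1171]
ee_rot: [-2.931, -1.126, -0.011]
wrist_force: [-0.5, -0.6, 6.7]
grip_width: 0.341
finger_force: 79.2
```

The coupler is held (79 N). The TCP is 117 mm above the table, so the mouth is about 117 mm ahead of the TCP. I'll lift and work out the unit's yaw.

Call:
jog_arm(series=[[[0,0,-2],[0,0,0],1],[[0,0,-3.5],[0,0,0],1],[[0,0,-4],[0,0,0],1],[[0,0,-4],[0,0,0],1],[[0,0,-4],[0,0,0],1]])

```text
time: 12.77
ee_pos: [0.6157, 0.2745, 0.2918]
ee_rot: [-2.931, -1.127, -0.004]
wrist_force: [0.2, 0.0, -2.4]
grip_width: 0.342
finger_force: 79.2
```

Run:
```python
from h import *
T=shot('top');S=shot('side')
g=cv2.cvtColor(cv2.imread('pics/t0.png'),cv2.COLOR_BGR2GRAY)
c=np.array([[290,125],[386,121],[393,218],[296,224]],np.float32).reshape(-1,1,2)
c=cv2.cornerSubPix(g,c,(4,4),(-1,-1),(3,30,.01))[:,0];print(c.tolist())
w=np.array([tri([(T,q)],.1)[0] for q in c]);print(w)
# rigid fit of 190x170 rectangle: back-left, back-right, front-right, front-left
m=np.array([[.095,.085],[.095,-.085],[-.095,-.085],[-.095,.085]])
f=lambda p:(m@np.array([[np.cos(p[2]),np.sin(p[2])],[-np.sin(p[2]),np.cos(p[2])]])+p[:2]-w).ravel()
s=least_squares(f,[.66,-.05,.05]);print('unit',s.x,s.fun.reshape(-1,2).round(4).tolist())
psi=s.x[2];U=lambda P:(np.array(P)[:2]-s.x[:2])@np.array([[np.cos(psi),-np.sin(psi)],[np.sin(psi),np.cos(psi)]])
o=[]
for n in ('nipple_seat',):
    a=mark(n,S);b=mark(n,T);X,e=tri([(S,a[0][1]),(T,b[0][1])]);print(n,a,b,X,e,'unit frame',U(X))
for n in('coupler_mouth','coupler_grip'):
    a=mark(n,S);b=mark(n,T);print(n,a,b,tri([(S,a[0][1]),(T,b[0][1])]) if a and b else '')
for X in([.6020,-.0488],[.6013,-.0465],[.5999,-.0467]):print(U(X))
print(r.sense()['ee_pos'],r.sense()['wrist_force'],r.sense()['grip_width'])
```

```text
[[288.1952209472656, 121.78266906738281], [385.67303466796875, 119.93067169189453], [394.15850830078125, 216.3076934814453], [294.1732177734375, 222.3926544189453]]
[[ 0.75244831  0.04493229]
 [ 0.75586968 -0.12565935]
 [ 0.58457408 -0.13772861]
 [ 0.5738431   0.03273573]]
unit [ 0.66668379 -0.04642998  0.05631484] [[0.0043, -0.0011], [0.0104, -0.0003], [-0.008, 0.0011], [-0.0068, 0.0004]]
nipple_seat [(0.65, array([313.8, 212.8])), (0.53, array([397. , 210.6]))] [(0.97, array([342.7, 201.3]))] [ 0.59823121 -0.04818367  0.16016646] 0.3254864981309993 unit frame [-0.06844277  0.00210195]
coupler_mouth [(0.93, array([246.8, 363.4]))] [(0.8, array([142.3, 188.1]))] (array([0.62345033, 0.27076878, 0.16866848]), np.float64(3.964648415415894))
coupler_grip [(0.64, array([247.3, 335.7]))] [(0.57, array([125.4, 178.7]))] (array([0.61758673, 0.27032454, 0.24067404]), np.float64(2.579227858743394))
[-0.06471465  0.00127447]
[-0.06528408  0.00361023]
[-0.06669312  0.00348934]
[0.61519134 0.27438521 0.2876659 ] [-0.48394154  0.84352476 -2.82436527] 0.3397898435044738
```

```bash
cat >> h.py <<'E'
PSI=.065
NAX=np.array([-np.sin(.5)*np.cos(PSI),-np.sin(.5)*np.sin(PSI),np.cos(.5)])
E
python3 - <<'E'
from h import *
seat=np.array([.601,-.048,.154])
plan(seat+.190*NAX,toolR(PSI,.5),15)
print(toolR(PSI,.5).as_matrix().round(3),NAX,seat+.19*NAX)
E
```

```text
[-1.99, 1.15, -0.22] [-0.64, 1.84, 2.5]
[-1.93, 1.24, -0.27] [-0.64, 1.84, 2.5]
[-1.86, 1.33, -0.32] [-0.64, 1.84, 2.5]
[-1.79, 1.41, -0.36] [-0.64, 1.84, 2.5]
[-1.71, 1.49, -0.4] [-0.64, 1.84, 2.5]
[-1.63, 1.57, -0.44] [-0.64, 1.84, 2.5]
[-1.55, 1.65, -0.47] [-0.64, 1.84, 2.5]
[-1.46, 1.72, -0.5] [-0.64, 1.84, 2.5]
[-1.37, 1.78, -0.53] [-0.64, 1.84, 2.5]
[-1.27, 1.85, -0.55] [-0.64, 1.84, 2.5]
[-1.17, 1.91, -0.57] [-0.64, 1.84, 2.5]
[-1.07, 1.96, -0.58] [-0.64, 1.84, 2.5]
[-0.96, 2.01, -0.59] [-0.64, 1.84, 2.5]
[-0.85, 2.06, -0.6] [-0.64, 1.84, 2.5]
[-0.74, 2.1, -0.6] [-0.64, 1.84, 2.5]
[[ 0.876  0.065  0.478]
 [ 0.057 -0.998  0.031]
 [ 0.479  0.    -0.878]] [-0.47841311 -0.03114072  0.87758256] [ 0.51010151 -0.05391674  0.32074069]
```

Call:
jog_arm(series=[[[-2.0,1.2,-0.6],[-0.6,1.8,2.5],1],[[-1.9,1.2,-0.6],[-0.6,1.8,2.5],1],[[-1.9,1.3,-0.5],[-0.6,1.8,2.5],1],[[-1.8,1.4,-0.4],[-0.6,1.8,2.5],1],[[-1.7,1.5,-0.4],[-0.7,1.9,2.5],1]])

```text
time: 13.58
ee_pos: [0.5796, 0.164, 0.3087]
ee_rot: [-3.02, -0.792, -0.265]
wrist_force: [0.9, -0.2, -2.6]
grip_width: 0.34
finger_force: 79.2
```

Call:
jog_arm(series=[[[-1.6,1.6,-0.4],[-0.6,1.8,2.5],1],[[-1.6,1.6,-0.5],[-0.7,1.9,2.5],1],[[-1.5,1.7,-0.5],[-0.6,1.8,2.5],1],[[-1.4,1.8,-0.5],[-0.7,1.9,2.5],1],[[-1.3,1.9,-0.5],[-0.6,1.8,2.5],1]])

```text
time: 14.0
ee_pos: [0.5435, 0.0542, 0.3184]
ee_rot: [-3.052, -0.448, -0.523]
wrist_force: [-0.4, 0.5, -3.3]
grip_width: 0.339
finger_force: 79.2
```

Call:
jog_arm(series=[[[-1.2,1.9,-0.5],[-0.7,1.9,2.5],1],[[-1.1,2.0,-0.5],[-0.6,1.8,2.5],1],[[-1.0,2.0,-0.5],[-0.6,1.9,2.5],1],[[-0.8,2.1,-0.5],[-0.7,1.8,2.5],1],[[-0.7,2.1,-0.5],[-0.6,1.8,2.5],1]])

```text
time: 14.42
ee_pos: [0.5123, -0.0486, 0.3278]
ee_rot: [-3.033, -0.122, -0.728]
wrist_force: [0.7, -0.3, -2.4]
grip_width: 0.342
finger_force: 79.9
```

Run:
```python
from h import *
W=shot('wrist');S=shot('side');W=shot('wrist','w4.png')
s=r.sense();print(s['ee_pos'],'\n',R.from_rotvec(s['ee_rot']).as_matrix().round(3),s['wrist_force'],s['q'])
M=s['ee_pos']+R.from_rotvec(s['ee_rot']).apply([0,0,.117]);print('mouth',M)
for n in('nipple_seat','coupler_mouth','coupler_grip'): print(n,'W',mark(n,W),'S',mark(n,S))
print('exp mouth W,S',proj(W,M),proj(S,M),'exp seat',proj(W,[.601,-.048,.154]))
a=mark('nipple_seat',W);b=mark('nipple_seat',S)
if a: print(tri([(W,a[0][1])],.153), tri([(W,a[0][1]),(S,b[0][1])]) if b else '')
cv2.imwrite('pics/d4.png',np.hstack([cv2.resize(W['frame'],(480,360)),cv2.resize(S['frame'][150:330,220:380],(320,360))])[:,:,::-1])
```

```text
[ 0.5158178  -0.04775823  0.32972021] 
 [[ 0.885  0.08   0.459]
 [ 0.071 -0.997  0.037]
 [ 0.46  -0.    -0.888]] [ 0.26035684  0.29994686 -1.79602876] [ 0.07965019  0.41753839 -0.07278383  2.2087535  -0.40619843  0.04353112
 -1.06839349]
mouth [ 0.56951451 -0.04338465  0.22586196]
nipple_seat W [(0.79, array([333.6, 236.8])), (0.25, array([326.8, 325.7]))] S [(0.77, array([312.5, 211.8]))]
coupler_mouth W [(0.6, array([327.5, 267.9]))] S [(0.8, array([333.5, 185.7]))]
coupler_grip W [(0.86, array([326.4, 328.8]))] S [(0.64, array([350.2, 162. ])), (0.64, array([332.8, 188. ]))]
exp mouth W,S [322.01420666 266.18641822] [330.26611501 189.22711467] exp seat [331.74909956 236.24400768]
(array([ 0.60085597, -0.04949461]), np.float64(2.842170943040401e-14)) (array([ 0.59970346, -0.04941141,  0.160825  ]), np.float64(0.9602878205689649))
```

View pics/d4.png

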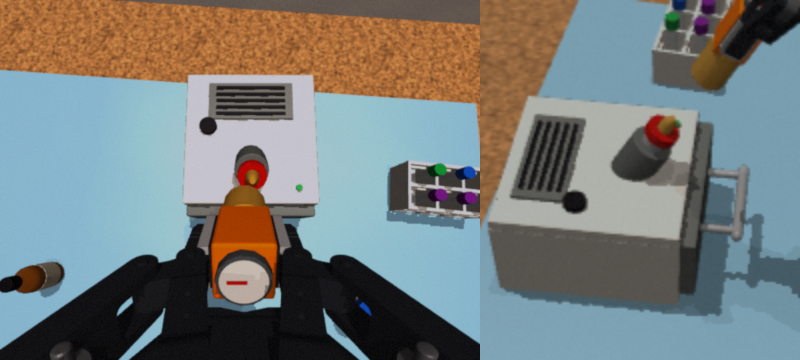

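The wrist view lines the nipple (red sleeve, half-scale 252,172) up just beyond the mouth. However, q6 is 0.0435, almost at its 0.04 limit, so the wrist is straight here. I need the other wrist branch (q5 near π). I'll fit a kinematic model from the recorded poses to plan that.

```bash
cat > kin.py <<'E'
from h import *
import itertools
s=r.sense()
D=[([1.30679376,.6891187,-.1945907,1.56531288,.15728713,.90250446,-.21506778],[.18341151,-.5974922,.30390135],[3.10678564,.466119,0]),
([-.50955625,.82656177,.04338547,1.47010719,-.04430707,.84235449,-1.28800407],[.61640326,.27497743,.23989048],[-2.93119631,-1.12605324,-.00529368]),
([.07965019,.41753839,-.07278383,2.2087535,-.40619843,.04353112,-1.06839349],[.5158178,-.04775823,.32972021],[-3.0415,-.1241,-.7252])]
D[2]=(D[2][0],D[2][1],R.from_matrix([[.885,.080,.459],[.071,-.997,.037],[.460,0,-.888]]).as_rotvec())
AX='zyzyzyz'
def chain(q,sg,p=None):
    T=R.identity();P=np.zeros(3)
    for i in range(7):
        T=T*R.from_euler(AX[i],sg[i]*q[i])
        if p is not None:
            P=P+T.apply({0:[0,0,p[0]],2:[p[4],0,p[1]],4:[p[5],0,p[2]],6:[0,0,p[3]]}.get(i,[0,0,0]))
    return (T,P)
E
python3 - <<'E'
from kin import *
res=[]
for sg in itertools.product((1,-1),repeat=7):
    C=[chain(q,sg)[0].inv()*R.from_rotvec(w) for q,p,w in D]
    m=R.concatenate(C).mean();res.append((max((m.inv()*c).magnitude() for c in C),sg,m))
res.sort(key=lambda t:t[0])
for e,sg,m in res[:4]:
    def f(p): return np.concatenate([chain(q,sg,p)[1]-P for q,P,w in D])
    b=least_squares(f,[.3,.4,.35,.2,0,0]);print(round(e,4),sg,m.as_rotvec().round(3),b.x.round(4),np.abs(b.fun).max().round(4))
E
```

```text
0.0004 (-1, 1, -1, 1, -1, 1, -1) [-0.    -0.     1.571] [ 0.0545  0.673   0.2169  0.2383 -0.0515 -0.0929] 0.0497
0.2536 (-1, 1, 1, 1, -1, 1, -1) [-0.051  0.073  1.459] [-0.1666  0.5394  0.0656 -0.1131  0.1995 -0.1373] 0.0642
0.58 (1, 1, 1, 1, -1, 1, 1) [-0.049 -0.115 -2.53 ] [-0.6193  4.1618 -0.0205  5.3538 -4.2366 -0.3443] 0.3501
0.599 (-1, 1, -1, 1, 1, 1, -1) [ 0.068 -0.045  1.789] [ 0.0709  0.5546  0.1951  0.0365  0.1284 -0.0515] 0.0528
```

```bash
cat >> kin.py <<'E'
SG=(-1,1,-1,1,-1,1,-1)
def fk(q,p):
    T=R.identity();P=np.array([0,0,0.])
    off={0:[p[6],0,p[0]],2:[p[4],0,p[1]],3:[p[5],0,p[2]],5:[p[7],0,p[3]]}
    for i in range(7):
        T=T*R.from_euler(AX[i],SG[i]*q[i])
        if i in off:P=P+T.apply(off[i])
    return T*R.from_rotvec([0,0,np.pi/2]),P
E
python3 - <<'E'
from kin import *
import itertools
names=['h','L1','L2','L3','a3','a4','a1','a6']
for free in([0,1,2,3],[0,1,2,3,4,5],[0,1,2,3,7],[0,1,2,3,4,5,7],[0,1,2,3,6],[0,1,2,3,6,7]):
    def full(v):
        p=np.zeros(8);p[free]=v;return p
    f=lambda v:np.concatenate([fk(q,full(v))[1]-P for q,P,w in D])
    b=least_squares(f,[{0:.3,1:.4,2:.35,3:.2}.get(i,0) for i in free]);print([names[i] for i in free],b.x.round(4),b.fun.round(4))
E
```

```text
['h', 'L1', 'L2', 'L3'] [0.2476 0.6218 0.2946 0.2441] [ 0.0332  0.0143 -0.003  -0.0181  0.0451 -0.0105 -0.0069  0.0425  0.0135]
['h', 'L1', 'L2', 'L3', 'a3', 'a4'] [-0.5494  0.4779 -0.1017 -0.3278  0.2537 -0.3342] [ 0.0089 -0.0028  0.0073 -0.0307  0.046  -0.0067 -0.0007  0.0094 -0.0005]
['h', 'L1', 'L2', 'L3', 'a6'] [ 0.2663  0.56    0.2895  0.2232 -0.0463] [ 0.0437  0.0154 -0.008  -0.0196  0.0413 -0.0093 -0.0063  0.0243  0.0173]
['h', 'L1', 'L2', 'L3', 'a3', 'a4', 'a6'] [-0.3516  0.5008  0.0048 -0.1389  0.1141 -0.2656 -0.0484] [ 0.0126  0.005   0.0016 -0.0252  0.0474 -0.0016 -0.0001 -0.0006 -0.    ]
['h', 'L1', 'L2', 'L3', 'a1'] [0.0901 0.4411 0.1342 0.0521 0.2463] [ 0.0057 -0.0028 -0.0086 -0.0276  0.0474  0.0079 -0.0018  0.0184  0.0007]
['h', 'L1', 'L2', 'L3', 'a1', 'a6'] [ 0.1109  0.4039  0.1377  0.0454  0.2353 -0.0339] [ 0.0147 -0.0012 -0.012  -0.0283  0.0446  0.008  -0.0016  0.0062  0.004 ]
```

```bash
cat >> kin.py <<'E'
def fk(q,p):
    T=R.identity();P=np.array([0,0,0.])
    off={0:[p[6],p[4],p[0]],2:[p[8],0,p[1]],3:[0,p[5],p[2]],5:[p[7],p[9],p[3]]}
    for i in range(7):
        T=T*R.from_euler(AX[i],SG[i]*q[i])
        if i in off:P=P+T.apply(off[i])
    return T*R.from_rotvec([0,0,np.pi/2]),P
E
python3 - <<'E'
from kin import *
names=['h','L1','L2','L3','y1','y3','a1','a6','a3','y6']
print(r.sense()['q'],r.sense()['ee_pos'])
for free in([0,1,2,3,4],[0,1,2,3,4,5],[0,1,2,3,4,6],[0,1,2,3,4,5,6],[0,1,2,3,4,5,9],[0,1,2,3,4,5,6,9]):
    def full(v):
        p=np.zeros(10);p[free]=v;return p
    f=lambda v:np.concatenate([fk(q,full(v))[1]-P for q,P,w in D])
    b=least_squares(f,[{0:.3,1:.4,2:.35,3:.2}.get(i,0) for i in free]);print([names[i] for i in free],b.x.round(4),b.fun.round(4))
E
```

```text
[ 0.07616021  0.41709517 -0.07352213  2.2076257  -0.40688481  0.04339265
 -1.06666798] [ 0.51663876 -0.0456269   0.33029692]
['h', 'L1', 'L2', 'L3', 'y1'] [ 0.3516  0.5616  0.3483  0.2628 -0.0461] [-0.0006  0.0025  0.0025  0.002   0.0008 -0.0016  0.0002  0.0002 -0.0008]
['h', 'L1', 'L2', 'L3', 'y1', 'y3'] [ 0.3468  0.5633  0.3449  0.2606 -0.0189 -0.0272] [ 0.  0. -0.  0.  0.  0.  0. -0.  0.]
['h', 'L1', 'L2', 'L3', 'y1', 'a1'] [ 0.3407  0.5529  0.3383  0.2518 -0.0452  0.0136] [-0.0014  0.0018  0.0021  0.001   0.0019 -0.0008  0.0003 -0.0003 -0.0013]
['h', 'L1', 'L2', 'L3', 'y1', 'y3', 'a1'] [ 0.3468  0.5633  0.3449  0.2606 -0.0189 -0.0272 -0.    ] [ 0.  0. -0.  0.  0.  0.  0. -0.  0.]
['h', 'L1', 'L2', 'L3', 'y1', 'y3', 'y6'] [ 3.469e-01  5.634e-01  3.448e-01  2.609e-01 -1.880e-02 -2.690e-02
 -4.000e-04] [-0.  0. -0.  0. -0.  0. -0.  0. -0.]
['h', 'L1', 'L2', 'L3', 'y1', 'y3', 'a1', 'y6'] [ 3.469e-01  5.634e-01  3.448e-01  2.609e-01 -1.880e-02 -2.690e-02
  0.000e+00 -4.000e-04] [-0.  0. -0.  0. -0.  0. -0.  0. -0.]
```

The FK model is exact. Now I'll solve IK for the pre-dock and docked poses with margin, leaving the roll free.

```bash
cat >> kin.py <<'E'
PP=[.3469,.5634,.3448,.2609,-.0188,-.0269,0,0,0,-.0004]
LO=np.array([-3.01,-.46,-1.47,.13,-1,.04,-2.66]);HI=np.array([3.01,2.08,1.51,2.56,4.14,2.09,2.66])
SEAT=np.array([.601,-.049,.154])
def ik(pos,z=None,rot=None,q0=None,w=0.003,m=.06):
    def f(q):
        T,P=fk(q,PP)
        e=(T.inv()*rot).as_rotvec() if rot is not None else np.cross(T.apply([0,0,1]),z)+(T.apply([0,0,1])-z)
        return np.r_[(P-pos)*10,e*3,w*(q-q0)]
    b=least_squares(f,np.clip(q0,LO+m+.001,HI-m-.001),bounds=(LO+m,HI-m));return b.x,np.abs(b.fun[:6]).max()
E
python3 - <<'E'
from kin import *
q=r.sense()['q'];print(fk(q,PP)[1],r.sense()['ee_pos'])
rng=np.random.default_rng(0);out=[]
for k in range(40):
    q0=rng.uniform(LO,HI) if k>3 else np.array([0.1,.45,0,2.1,3.0-k,.25,0])
    q0[0]=np.clip(q0[0],-.8,.8)
    x,e=ik(SEAT+.105*NAX,z=-NAX,q0=q0)
    if e<.005:
        x2,e2=ik(SEAT+.19*NAX,z=-NAX,q0=x)
        out.append((np.abs(x-q).max(),x.round(2),x2.round(2),e2))
out.sort(key=lambda t:t[0])
for o in out[:14]:
    d=fk(o[1],PP)[0].as_matrix()[:,0];print(*o,'toolx',d.round(2))
E
```

```text
[ 0.5166228  -0.04567162  0.33026939] [ 0.51663876 -0.0456269   0.33029692]
2.142312791865988 [ 0.77  1.02 -1.41  2.19  1.74  1.03  0.57] [ 0.85  0.78 -1.41  2.22  1.53  0.85  0.57] 1.560395876398779e-06 toolx [-0.74 -0.52 -0.43]
2.1552084008651233 [ 0.75  0.96 -1.31  2.19  1.75  0.93 -1.24] [ 0.85  0.78 -1.41  2.22  1.53  0.85 -1.24] 1.2993723641496757e-06 toolx [-0.3   0.95 -0.13]
2.207793239311461 [ 0.66  0.83 -1.07  2.2   1.8   0.7  -2.21] [ 0.77  0.65 -1.16  2.22  1.54  0.62 -2.21] 1.759886914531883e-06 toolx [0.44 0.86 0.27]
2.2315562979768644 [ 0.63  0.8  -1.    2.2   1.82  0.64  0.64] [ 0.73  0.61 -1.08  2.22  1.55  0.55  0.64] 2.0201592410007407e-06 toolx [-0.63 -0.69 -0.36]
2.2631648277173957 [ 0.59  0.76 -0.91  2.2   1.86  0.57 -2.18] [ 0.68  0.57 -0.98  2.22  1.55  0.48 -2.18] 2.3909840879410282e-06 toolx [0.36 0.9  0.23]
2.27710716443784 [ 0.57  0.75 -0.88  2.2   1.87  0.55 -0.69] [ 0.66  0.56 -0.94  2.23  1.56  0.45 -0.69] 2.567648005880052e-06 toolx [-0.78  0.48 -0.41]
2.3414835903098865 [ 0.51  0.71 -0.76  2.2   1.93  0.47 -0.  ] [ 0.57  0.52 -0.79  2.23  1.57  0.35 -
[... 432 characters left out ...]
47 -0.57  2.24  1.62  0.23  0.33] 5.903283992192421e-06 toolx [-0.64 -0.67 -0.38]
2.510779436894637 [ 0.39  0.66 -0.56  2.21  2.1   0.34  0.81] [ 0.26  0.44 -0.32  2.24  1.82  0.1   0.81] 8.648209309236599e-06 toolx [-0.25 -0.95 -0.17]
2.587047913182019 [ 0.68  0.85 -1.1   2.2   1.79  0.73  1.52] [ 0.79  0.67 -1.2   2.22  1.54  0.66  1.52] 1.6558100957020372e-06 toolx [ 0.03 -1.   -0.01]
2.6461826075158217 [ 0.32  0.65 -0.45  2.21  2.24  0.29  0.92] [ 0.26  0.44 -0.32  2.24  1.82  0.1   0.92] 1.3347782336081693e-05 toolx [-0.03 -1.   -0.05]
2.714329311218938 [ 0.68  0.86 -1.13  2.2   1.79  0.75  1.65] [ 0.8   0.68 -1.23  2.22  1.54  0.68  1.65] 1.597261172769926e-06 toolx [ 0.16 -0.99  0.04]
```

```bash
cat > sim.py <<'E'
from kin import *
def jac(q):
    T,P=fk(q,PP);J=np.zeros((6,7))
    for i in range(7):
        d=np.array(q,float);d[i]+=1e-5;t,p=fk(d,PP);J[:3,i]=(p-P)/1e-5;J[3:,i]=(t*T.inv()).as_rotvec()/1e-5
    return J
def follow(q,poses,lam=.03):
    q=np.array(q,float);log=[]
    for T,P in poses:
        for k in range(6):
            t,p=fk(q,PP);e=np.r_[P-p,(T*t.inv()).as_rotvec()];J=jac(q)
            q=np.clip(q+J.T@np.linalg.solve(J@J.T+lam**2*np.eye(6),e),LO+.003,HI-.003)
        log.append(q.copy())
    return log
def rows(poses,T0,P0):
    o=[]
    for T,P in poses:
        o.append((np.round(T0.inv().apply(P-P0)*100,1).tolist(),np.round(np.degrees((T0.inv()*T).as_rotvec()),1).tolist()))
        d,w=o[-1];P0=P0+T0.apply(np.array(d)/100);T0=T0*R.from_rotvec(np.radians(w))
    return o
E
cat > p1.py <<'E'
from sim import *
q=r.sense()['q']
B,e=ik(SEAT+.19*NAX,z=-NAX,q0=np.array([0.7,.6,-1.,2.22,1.57,.5,-2.1]),w=.01);print(B.round(2),e)
via=.5*q+.5*B;via[4]=.2;via[5]=.55
P0=fk(q,PP)[1];PB=fk(B,PP)[1]
poses=[]
n=20
for i in range(n):
    t=(i+1)/n; qq=q+(via-q)*t*2.5 if t<=.4 else via+(B-via)*(t-.4)/.6
    T,_=fk(qq,PP); poses.append((T,P0+(PB-P0)*t+np.array([0,0,.05*np.sin(np.pi*t)])))
L=follow(q,poses)
for i in range(0,n): 
    T,P=poses[i];print(L[i].round(2),'mouth',(P+T.apply([0,0,.117])).round(3),np.abs(fk(L[i],PP)[1]-P).max().round(4))
t,p=R.from_rotvec(r.sense()['ee_rot']),r.sense()['ee_pos']
for x in rows(poses,t,p):print(x)
E
python3 p1.py
```

```text
[ 0.7   0.58 -1.01  2.22  1.55  0.5  -2.1 ] 1.6501725624840091e-06
[ 0.11  0.41 -0.07  2.14 -0.39  0.2  -1.05] mouth [ 0.563 -0.036  0.231] 0.0
[ 0.12  0.41 -0.06  2.07 -0.37  0.35 -1.04] mouth [ 0.554 -0.032  0.235] 0.0
[ 0.12  0.42 -0.04  2.01 -0.34  0.49 -1.04] mouth [ 0.546 -0.029  0.24 ] 0.0
[ 0.11  0.43 -0.02  1.95 -0.31  0.62 -1.05] mouth [ 0.537 -0.028  0.245] 0.0
[ 0.1   0.44 -0.    1.89 -0.28  0.73 -1.06] mouth [ 0.529 -0.027  0.249] 0.0
[ 0.09  0.46  0.01  1.83 -0.25  0.83 -1.08] mouth [ 0.521 -0.028  0.253] 0.0
[ 0.07  0.47  0.03  1.79 -0.22  0.92 -1.1 ] mouth [ 0.513 -0.03   0.256] 0.0
[ 0.05  0.49  0.04  1.75 -0.18  0.99 -1.11] mouth [ 0.506 -0.033  0.258] 0.0
[ 0.03  0.48  0.04  1.76 -0.15  0.96 -1.09] mouth [ 0.508 -0.038  0.259] 0.0
[ 0.02  0.46  0.03  1.79 -0.11  0.92 -1.06] mouth [ 0.512 -0.042  0.259] 0.0
[ 0.01  0.45  0.03  1.81 -0.08  0.86 -1.03] mouth [ 0.515 -0.045  0.258] 0.0
[ 0.01  0.44  0.02  1.85 -0.05  0.8  -1.  ] mouth [ 0.52  -0.048  0.255] 0.0
[ 0.01  0.42  0.01  1.89 -0.02  0.73 -0.97] mouth [ 0.524 -0.051  0.252] 0.0
[ 0.01  0.41  0.01  1.93  0.    
[... 585 characters left out ...]

([0.2, -0.1, -0.7], [2.2, -4.0, -0.9])
([0.1, 0.0, -0.6], [1.6, -3.9, -0.8])
([0.1, -0.0, -0.5], [1.1, -3.9, -0.9])
([-0.0, -0.0, -0.5], [0.6, -3.7, -0.9])
([-0.0, -0.1, -0.4], [0.1, -3.7, -0.9])
([-0.0, 0.0, -0.2], [-0.4, -3.4, -0.9])
([-0.1, 0.0, -0.2], [-2.3, 0.7, -3.6])
([-0.0, 0.1, 0.0], [-2.2, 0.9, -3.5])
([-0.1, 0.0, 0.1], [-2.3, 1.2, -3.6])
([-0.1, 0.0, 0.3], [-2.1, 1.4, -3.5])
([-0.0, 0.1, 0.3], [-2.2, 1.7, -3.4])
([-0.1, -0.0, 0.5], [-2.2, 1.9, -3.4])
([-0.1, -0.1, 0.5], [-2.2, 2.1, -3.4])
([-0.2, -0.0, 0.6], [-2.1, 2.3, -3.3])
([-0.2, -0.2, 0.7], [-2.2, 2.5, -3.2])
([-0.2, -0.1, 0.7], [-2.2, 2.7, -3.1])
([-0.2, -0.3, 0.8], [-2.1, 2.8, -3.1])
([-0.3, -0.2, 0.7], [-2.2, 3.0, -3.0])
```

```bash
cat > p2.py <<'E'
from sim import *
def zdir(lean,side): # lean forward, side towards +y
    v=R.from_euler('z',PSI).apply([np.tan(lean),np.tan(side),-1]);return v/np.linalg.norm(v)
def build(T0,M0,wps,step=6.0):
    # wps: (lean, side, mouth xyz)
    poses=[];T=T0;l0=None
    z0=T0.apply([0,0,1]);zl=R.from_euler('z',-PSI).apply(z0);c=np.array([np.arctan(zl[0]/-zl[2]),np.arctan(zl[1]/-zl[2])]);M=M0
    for l,s,m in wps:
        m=np.array(m);n=int(np.ceil(max(np.degrees(np.abs(np.array([l,s])-c).max())/step,np.linalg.norm(m-M)/.02)))
        for i in range(n):
            t=(i+1)/n;cc=c+(np.array([l,s])-c)*t;z=zdir(*cc);zo=T.apply([0,0,1])
            ax=np.cross(zo,z);a=np.arcsin(np.linalg.norm(ax));
            if a>1e-6:T=R.from_rotvec(ax/np.linalg.norm(ax)*a)*T
            mm=M+(m-M)*t;poses.append((T,mm-T.apply([0,0,.117])))
        c=np.array([l,s]);M=m
    return poses
E
python3 - <<'E'
from p2 import *
s=r.sense();q=s['q'];T0=R.from_rotvec(s['ee_rot']);M0=s['ee_pos']+T0.apply([0,0,.117])
H=SEAT+.05*NAX
for sg in(1,-1):
  for fw in (.5,.8,1.0):
    for up in(0.03,.08):
      U=H+np.array([-.0,0,up])
      po=build(T0,M0,[(.2,sg*.25,M0+[0,0,up]),(.3,sg*.7,U),(fw,sg*.6,U),(fw,sg*.05,U),(.5,0,H),(.5,0,SEAT-.012*NAX)])
      L=follow(q,po);er=[max(np.abs(fk(a,PP)[1]-P).max(),(fk(a,PP)[0].inv()*T).magnitude()*.1) for a,(T,P) in zip(L,po)]
      print(sg,fw,up,len(po),L[-1].round(2),np.max(er).round(4),np.round(er[-1],4),'minq6',min(a[5] for a in L).round(3),'dq',np.abs(np.diff(L,axis=0)).max().round(2),'q5',[float(a[4].round(1)) for a in L[::4]])
E
```

```text
1 0.5 0.03 22 [ 0.35  0.62 -0.47  2.21 -1.    0.04 -0.53] 0.0666 0.0666 minq6 0.043 dq 0.23 q5 [-0.4, -0.5, -0.7, -0.9, -0.9, -1.0]
1 0.5 0.08 27 [ 0.29  0.61 -0.39  2.21 -0.87  0.04 -0.69] 0.055 0.055 minq6 0.043 dq 0.18 q5 [-0.4, -0.4, -0.7, -0.9, -0.7, -0.7, -0.8]
1 0.8 0.03 26 [ 0.35  0.62 -0.47  2.21 -1.    0.04 -0.68] 0.1322 0.0666 minq6 0.043 dq 0.46 q5 [-0.4, -0.5, -0.7, -1.0, -1.0, -1.0, -1.0]
1 0.8 0.08 30 [ 0.35  0.62 -0.47  2.21 -1.    0.04 -0.68] 0.1035 0.0666 minq6 0.043 dq 0.42 q5 [-0.4, -0.4, -0.7, -1.0, -1.0, -1.0, -1.0, -1.0]
1 1.0 0.03 30 [ 0.35  0.62 -0.47  2.21 -1.    0.04 -0.77] 0.1652 0.0666 minq6 0.043 dq 0.47 q5 [-0.4, -0.5, -0.7, -1.0, -1.0, -1.0, -1.0, -1.0]
1 1.0 0.08 32 [ 0.35  0.62 -0.47  2.21 -1.    0.04 -0.77] 0.151 0.0666 minq6 0.043 dq 0.42 q5 [-0.4, -0.4, -0.7, -1.0, -1.0, -1.0, -1.0, -1.0]
-1 0.5 0.03 22 [ 0.08  0.6  -0.07  2.22  0.02  0.04 -1.35] 0.0561 0.0561 minq6 0.043 dq 0.27 q5 [-0.4, -0.2, -0.1, -0.1, 0.0, 0.0]
-1 0.5 0.08 27 [ 0.09  0.6  -0.08  2.22  0.01  0.04 -1.34] 0.056 0.056 minq6 0.043 dq 0.27 q5 [-0.4, -0.1, 0.0, 0.1, 0.1, -0.0, 0.0]
-1 0.8 0.03 26 [ 0.05  0.6  -0.02  2.22  0.19  0.04 -1.37] 0.1587 0.0569 minq6 0.043 dq 0.27 q5 [-0.4, -0.2, -0.1, -0.1, 0.0, 0.2, 0.2]
-1 0.8 0.08 30 [-0.08  0.61  0.17  2.23  0.67  0.04 -1.86] 0.1212 0.0581 minq6 0.043 dq 0.25 q5 [-0.4, -0.1, 0.0, 0.1, 0.2, 0.5, 0.6, 0.6]
-1 1.0 0.03 30 [-0.    0.6   0.06  2.23  0.41  0.04 -1.52] 0.1674 0.0576 minq6 0.043 dq 0.27 q5 [-0.4, -0.2, -0.1, -0.2, -0.1, 0.2, 0.4, 0.4]
-1 1.0 0.08 32 [-2.49 -0.46  1.51  2.47  1.79  1.2  -2.66] 0.3214 0.2207 minq6 0.043 dq 1.36 q5 [-0.4, -0.1, 0.0, 0.1, 0.2, 0.6, 0.5, 1.7]
```

```bash
cat > p3.py <<'E'
from p2 import *
def jpath(q,wps,step=.12):
    o=[]
    for w in wps:
        w=np.array(w);n=int(np.ceil(np.abs(w-q).max()/step))
        o+=[fk(q+(w-q)*(i+1)/n,PP) for i in range(n)];q=w
    return o
def cart(T0,P0,T1,P1,ang=6,dist=.02):
    w=(T0.inv()*T1).as_rotvec();n=int(np.ceil(max(np.degrees(np.linalg.norm(w))/ang,np.linalg.norm(P1-P0)/dist)))
    return [(T0*R.from_rotvec(w*(i+1)/n),P0+(P1-P0)*(i+1)/n) for i in range(n)]
def align(T,z):
    zo=T.apply([0,0,1]);ax=np.cross(zo,z);return R.from_rotvec(ax/np.linalg.norm(ax)*np.arcsin(np.linalg.norm(ax)))*T
E
python3 - <<'E'
from p3 import *
q=r.sense()['q'].copy()
for q5e in(2.2,2.6,3.0):
 for q7 in(-2.3,-1.5):
  for r6 in (.5,.7):
    a=q.copy();a[5]=r6;a[4]=-.1
    b=a.copy();b[4]=q5e;b[6]=q7
    po=jpath(q,[a,b]);T,P=po[-1];n1=len(po)
    T1=align(T,-NAX);po+=cart(T,P,T1,SEAT+.165*NAX);po+=cart(T1,SEAT+.165*NAX,T1,SEAT+.105*NAX)
    L=follow(q,po);er=[max(np.abs(fk(x,PP)[1]-P).max(),(fk(x,PP)[0].inv()*T).magnitude()*.1) for x,(T,P) in zip(L,po)]
    mz=min((P+T.apply([0,0,.117]))[2] for T,P in po[:n1])
    print(q5e,q7,r6,n1,len(po),L[n1-1].round(2),L[-1].round(2),np.max(er).round(4),np.round(er[-1],4),'minq6',min(x[5] for x in L[n1:]).round(3),'dq',np.abs(np.diff(L,axis=0)).max().round(2),'mz',mz.round(3))
E
```

```text
2.2 -2.3 0.5 24 35 [-0.81  0.76  1.43  2.24  1.11  0.04 -1.35] [ 0.21  0.63 -0.27  2.22  2.59  0.22 -2.66] 0.1191 0.0 minq6 0.043 dq 1.27 mz 0.184
2.2 -2.3 0.7 26 39 [-0.22  0.44  0.35  2.22  2.41  0.56 -2.56] [ 0.21  0.63 -0.28  2.22  2.59  0.22 -2.66] 0.0563 0.0 minq6 0.098 dq 0.72 mz 0.187
2.2 -1.5 0.5 24 35 [-0.15  0.43  0.25  2.22  2.44  0.4  -1.77] [ 0.2   0.63 -0.25  2.22  2.64  0.22 -1.91] 0.106 0.0 minq6 0.096 dq 0.66 mz 0.184
2.2 -1.5 0.7 26 39 [-0.21  0.44  0.35  2.22  2.4   0.56 -1.75] [ 0.19  0.63 -0.25  2.22  2.66  0.21 -1.94] 0.0 0.0 minq6 0.095 dq 0.23 mz 0.187
2.6 -2.3 0.5 27 38 [-0.03  0.42  0.08  2.21  2.72  0.47 -2.44] [ 0.15  0.62 -0.18  2.22  2.84  0.2  -2.51] 0.1134 0.0 minq6 0.089 dq 1.27 mz 0.184
2.6 -2.3 0.7 29 43 [-0.1   0.42  0.19  2.22  2.74  0.66 -2.48] [ 0.13  0.62 -0.15  2.22  2.92  0.2  -2.6 ] 0.0095 0.0 minq6 0.088 dq 0.36 mz 0.187
2.6 -1.5 0.5 27 38 [ 0.01  0.42  0.01  2.21  2.67  0.48 -1.58] [ 0.17  0.62 -0.21  2.22  2.76  0.21 -1.63] 0.066 0.0 minq6 0.091 dq 1.03 mz 0.184
2.6 -1.5 0.7 29 43 [-0.11  0.43  0.2   2.22  2.75  0.65 -1.69] [ 0.13  0.62 -0.15  2.22  2.93  0.2  -1.81] 0.0 0.0 minq6 0.088 dq 0.23 mz 0.187
3.0 -2.3 0.5 30 41 [-0.    0.42  0.04  2.21  3.09  0.5  -2.41] [ 0.08  0.62 -0.07  2.22  3.18  0.2  -2.46] 0.1056 0.0 minq6 0.088 dq 1.29 mz 0.184
3.0 -2.3 0.7 32 46 [-0.01  0.42  0.06  2.21  3.07  0.7  -2.39] [ 0.08  0.62 -0.07  2.22  3.18  0.2  -2.46] 0.0001 0.0 minq6 0.088 dq 0.41 mz 0.187
3.0 -1.5 0.5 30 41 [ 0.03  0.42 -0.01  2.21  3.05  0.5  -1.56] [ 0.09  0.62 -0.09  2.22  3.12  0.2  -1.6 ] 0.0853 0.0 minq6 0.087 dq 0.61 mz 0.184
3.0 -1.5 0.7 32 46 [-0.03  0.42  0.08  2.21  3.08  0.7  -1.61] [ 0.07  0.62 -0.06  2.22  3.21  0.2  -1.69] 0.0 0.0 minq6 0.088 dq 0.22 mz 0.187
```

The simulated controller tracks this wrist-around path well (q5→2.6). I'll print the rows for the first segment.

Run:
```python
from p3 import *
s=r.sense();q=s['q'].copy();print(q)
a=q.copy();a[5]=.75;a[4]=-.1
b=a.copy();b[4]=2.6;b[6]=-1.5
po=jpath(q,[a,b],.13);print(len(po))
for x,(T,P) in zip(rows(po,R.from_rotvec(s['ee_rot']),s['ee_pos']),po): print(x,(P+T.apply([0,0,.117])).round(2).tolist())
```

```text
[ 0.07616021  0.41709517 -0.07352213  2.2076257  -0.40688481  0.04339265
 -1.06666798]
27
([-2.8, -1.3, -0.2], [3.0, -6.1, -2.9]) [0.53, -0.03, 0.21]
([-2.8, -1.1, -0.2], [2.7, -6.2, -2.9]) [0.49, -0.01, 0.2]
([-2.9, -1.1, -0.1], [2.4, -6.3, -2.7]) [0.45, -0.01, 0.19]
([-3.0, -0.9, -0.2], [2.1, -6.6, -2.7]) [0.4, -0.01, 0.19]
([-3.1, -0.7, -0.2], [1.9, -6.6, -2.4]) [0.36, -0.01, 0.19]
([-3.1, -0.7, -0.2], [1.6, -6.9, -2.3]) [0.31, -0.02, 0.2]
([-1.0, 2.0, -0.1], [-4.4, -2.3, -4.2]) [0.31, -0.05, 0.19]
([-1.0, 2.1, -0.1], [-4.5, -2.3, -4.2]) [0.31, -0.08, 0.19]
([-0.9, 2.1, -0.1], [-4.5, -2.2, -4.2]) [0.32, -0.12, 0.2]
([-0.9, 2.1, -0.1], [-4.6, -2.1, -4.2]) [0.33, -0.15, 0.2]
([-0.8, 2.1, -0.1], [-4.6, -2.0, -4.3]) [0.34, -0.18, 0.21]
([-0.8, 2.2, -0.1], [-4.6, -1.9, -4.2]) [0.36, -0.21, 0.22]
([-0.7, 2.1, -0.1], [-4.7, -1.8, -4.2]) [0.38, -0.23, 0.23]
([-0.7, 2.2, -0.1], [-4.7, -1.8, -4.2]) [0.4, -0.25, 0.24]
([-0.7, 2.2, -0.1], [-4.7, -1.6, -4.2]) [0.42, -0.27, 0.25]
([-0.6, 2.2, -0.1], [-4.8, -1.5, -4.2]) [0.45, -0.29, 0.27]
([-0.6, 2.2, -0.1], [-4.8, -1.4, -4.2]) [0.47, -0.3, 0.28]
([-0.5, 2.3, -0.1], [-4.9, -1.4, -4.2]) [0.5, -0.3, 0.3]
([-0.4, 2.2, -0.1], [-4.9, -1.2, -4.2]) [0.53, -0.31, 0.31]
([-0.5, 2.2, -0.1], [-4.8, -1.1, -4.2]) [0.56, -0.31, 0.33]
([-0.4, 2.3, -0.2], [-5.0, -1.0, -4.2]) [0.59, -0.3, 0.35]
([-0.3, 2.2, -0.1], [-4.9, -0.9, -4.3]) [0.62, -0.29, 0.36]
([-0.3, 2.3, -0.1], [-4.9, -0.9, -4.2]) [0.64, -0.28, 0.38]
([-0.2, 2.3, -0.1], [-5.0, -0.7, -4.2]) [0.67, -0.26, 0.39]
([-0.2, 2.2, -0.1], [-5.0, -0.6, -4.2]) [0.69, -0.24, 0.41]
([-0.2, 2.3, -0.1], [-5.0, -0.5, -4.2]) [0.71, -0.21, 0.42]
([-0.1, 2.3, -0.1], [-5.0, -0.4, -4.2]) [0.72, -0.19, 0.43]
```

Call:
jog_arm(series=[[[-2.6,-1.2,-0.2],[2.8,-5.7,-2.7],1],[[-2.6,-1.0,-0.2],[2.5,-5.8,-2.7],1],[[-2.7,-1.0,-0.1],[2.2,-5.9,-2.5],1],[[-2.8,-0.8,-0.2],[2.0,-6.1,-2.5],1],[[-2.8,-0.7,-0.2],[1.7,-6.1,-2.3],1]])

```text
time: 15.38
ee_pos: [0.3788, -0.026, 0.3046]
ee_rot: [-2.965, -0.526, 0.072]
wrist_force: [-0.3, 1.3, -3.2]
grip_width: 0.34
finger_force: 79.9
```

Call:
jog_arm(series=[[[-2.8,-0.6,-0.2],[1.5,-6.2,-2.2],1],[[-1.2,-0.2,0],[0.6,-2.6,-0.8],1],[[-1.0,2.0,-0.1],[-4.4,-2.3,-4.2],1],[[-1.0,2.1,-0.1],[-4.5,-2.3,-4.2],1],[[-0.9,2.1,-0.1],[-4.5,-2.2,-4.2],1]])

```text
time: 15.8
ee_pos: [0.345, -0.1022, 0.3114]
ee_rot: [2.857, 0.987, -0.375]
wrist_force: [-0.5, -0.0, -2.2]
grip_width: 0.34
finger_force: 79.9
```

```bash
cat > p4.py <<'E'
from p3 import *
s=r.sense();q=s['q'].copy();T0=R.from_rotvec(s['ee_rot']);print(s['time'],q.round(3),s['ee_pos'],(fk(q,PP)[1]-s['ee_pos']).round(4),s['grip_width'])
E
python3 - <<'E'
from p4 import *
b=q.copy();b[4]=2.6;b[5]=.75;b[6]=-1.5
po=jpath(q,[b],.13);n1=len(po)
T,P=po[-1];T1=align(T,-NAX);po+=cart(T,P,T1,SEAT+.165*NAX);po+=cart(T1,SEAT+.165*NAX,T1,SEAT+.105*NAX)
L=follow(q,po);print(L[n1-1].round(2),L[-1].round(2),min(x[5] for x in L))
for x,(T,P) in zip(rows(po[:n1],T0,s['ee_pos']),po): print(x,(P+T.apply([0,0,.117])).round(2).tolist())
E
```

```text
15.8 [-0.075  0.421  0.152  2.212  0.187  0.713 -0.989] [ 0.34498462 -0.10215035  0.31140826] [ 0.     -0.0001 -0.    ] 0.3402616024890982
[-0.14  0.43  0.25  2.21  2.64  0.73 -1.56] [ 0.15  0.62 -0.17  2.22  2.86  0.2  -1.7 ] 0.08891321506674196
([-1.1, 1.8, -0.1], [-4.0, -2.7, -4.0]) [0.33, -0.15, 0.2]
([-1.1, 1.9, -0.1], [-4.0, -2.5, -3.9]) [0.33, -0.18, 0.21]
([-1.1, 1.9, -0.1], [-4.1, -2.5, -3.9]) [0.34, -0.21, 0.22]
([-1.0, 2.0, -0.1], [-4.2, -2.3, -4.0]) [0.36, -0.24, 0.23]
([-0.9, 1.9, -0.1], [-4.3, -2.3, -3.9]) [0.38, -0.26, 0.24]
([-0.9, 2.0, -0.1], [-4.3, -2.1, -3.9]) [0.39, -0.28, 0.26]
([-0.9, 2.0, -0.0], [-4.4, -2.0, -3.9]) [0.42, -0.3, 0.27]
([-0.8, 2.1, -0.1], [-4.4, -1.9, -3.9]) [0.44, -0.31, 0.29]
([-0.7, 2.1, -0.1], [-4.5, -1.8, -3.9]) [0.47, -0.32, 0.3]
([-0.7, 2.1, -0.1], [-4.6, -1.6, -3.9]) [0.49, -0.33, 0.32]
([-0.6, 2.1, -0.1], [-4.6, -1.6, -3.8]) [0.52, -0.33, 0.34]
([-0.6, 2.2, -0.1], [-4.7, -1.4, -3.9]) [0.55, -0.33, 0.35]
([-0.5, 2.1, -0.1], [-4.7, -1.3, -3.8]) [0.58, -0.33, 0.37]
([-0.5, 2.2, -0.1], [-4.8, -1.2, -3.9]) [0.6, -0.32, 0.38]
([-0.4, 2.2, -0.1], [-4.8, -1.0, -3.8]) [0.63, -0.31, 0.4]
([-0.3, 2.2, -0.1], [-4.8, -0.9, -3.8]) [0.65, -0.29, 0.41]
([-0.3, 2.3, -0.1], [-4.9, -0.8, -3.8]) [0.68, -0.27, 0.42]
([-0.2, 2.2, -0.1], [-4.9, -0.7, -3.8]) [0.7, -0.24, 0.43]
([-0.2, 2.3, -0.1], [-4.9, -0.5, -3.8]) [0.72, -0.22, 0.44]
```

The controller behaves as modelled. Next segment.

Call:
jog_arm(series=[[[-1.1,1.8,-0.1],[-4.0,-2.7,-4.0],1],[[-1.1,1.9,-0.1],[-4.0,-2.5,-3.9],1],[[-1.1,1.9,-0.1],[-4.1,-2.5,-3.9],1],[[-1.0,2.0,-0.1],[-4.2,-2.3,-4.0],1],[[-0.9,1.9,-0.1],[-4.3,-2.3,-3.9],1]])

```text
time: 16.22
ee_pos: [0.3821, -0.1969, 0.3435]
ee_rot: [2.279, 1.348, -0.463]
wrist_force: [-0.1, -0.7, -2.7]
grip_width: 0.341
finger_force: 80.0
```

Call:
jog_arm(series=[[[-0.9,2.0,-0.1],[-4.3,-2.1,-3.9],1],[[-0.9,2.0,0],[-4.4,-2.0,-3.9],1],[[-0.8,2.1,-0.1],[-4.4,-1.9,-3.9],1],[[-0.7,2.1,-0.1],[-4.5,-1.8,-3.9],1],[[-0.7,2.1,-0.1],[-4.6,-1.6,-3.9],1]])

```text
time: 16.63
ee_pos: [0.4638, -0.246, 0.3949]
ee_rot: [1.674, 1.593, -0.44]
wrist_force: [0.8, -0.8, -2.0]
grip_width: 0.342
finger_force: 80.1
```

Call:
jog_arm(series=[[[-0.6,2.1,-0.1],[-4.6,-1.6,-3.8],1],[[-0.6,2.2,-0.1],[-4.7,-1.4,-3.9],1],[[-0.5,2.1,-0.1],[-4.7,-1.3,-3.8],1],[[-0.5,2.2,-0.1],[-4.8,-1.2,-3.9],1],[[-0.4,2.2,-0.1],[-4.8,-1.0,-3.8],1]])

```text
time: 17.05
ee_pos: [0.5576, -0.2282, 0.4478]
ee_rot: [1.063, 1.748, -0.338]
wrist_force: [0.6, -0.8, -1.9]
grip_width: 0.345
finger_force: 80.1
```

Call:
jog_arm(series=[[[-0.3,2.2,-0.1],[-4.8,-0.9,-3.8],1],[[-0.3,2.3,-0.1],[-4.9,-0.8,-3.8],1],[[-0.2,2.2,-0.1],[-4.9,-0.7,-3.8],1],[[-0.2,2.3,-0.1],[-4.9,-0.5,-3.8],1],[[0,0,0],[0,0,0],1]])

```text
time: 17.47
ee_pos: [0.6183, -0.1666, 0.4771]
ee_rot: [0.575, 1.826, -0.216]
wrist_force: [0.0, -0.7, -2.3]
grip_width: 0.34
finger_force: 80.2
```

Run:
```python
from p4 import *
T1=align(T0,-NAX);po=cart(T0,s['ee_pos'],T1,SEAT+.165*NAX,6.5,.03);n=len(po);po+=cart(T1,SEAT+.165*NAX,T1,SEAT+.105*NAX)
L=follow(q,po)
for x,(T,P),l in zip(rows(po[:n],T0,s['ee_pos']),po,L): print(x,(P+T.apply([0,0,.117])).round(3).tolist(),l.round(2)[2:])
print(L[-1].round(2),min(x[5] for x in L))
```

```text
17.4667 [-0.141  0.428  0.246  2.212  2.645  0.725 -1.563] [ 0.61825384 -0.16660641  0.47714262] [ 0.  0. -0.] 0.3403433505440621
([2.7, 0.3, -0.9], [-1.1, 5.8, 0.0]) [0.703, -0.197, 0.406] [ 0.22  2.23  2.66  0.64 -1.57]
([2.9, 0.4, -0.5], [-1.1, 5.8, -0.0]) [0.688, -0.177, 0.373] [ 0.2   2.24  2.68  0.55 -1.58]
([2.8, 0.3, -0.3], [-1.2, 5.7, -0.0]) [0.672, -0.156, 0.342] [ 0.16  2.25  2.71  0.46 -1.6 ]
([2.9, 0.4, -0.0], [-1.1, 5.8, -0.0]) [0.655, -0.135, 0.311] [ 0.12  2.25  2.74  0.38 -1.62]
([2.9, 0.3, 0.3], [-1.1, 5.8, -0.0]) [0.637, -0.114, 0.281] [ 0.07  2.26  2.77  0.3  -1.65]
([2.8, 0.3, 0.6], [-1.1, 5.8, -0.0]) [0.618, -0.093, 0.252] [ 0.    2.25  2.81  0.22 -1.67]
([2.7, 0.4, 0.8], [-1.2, 5.7, -0.0]) [0.598, -0.072, 0.223] [-0.07  2.25  2.84  0.15 -1.69]
([2.7, 0.3, 1.2], [-1.1, 5.8, -0.0]) [0.578, -0.05, 0.196] [-0.15  2.25  2.86  0.09 -1.71]
[ 0.15  0.62 -0.17  2.22  2.87  0.2  -1.71] 0.08881715408840389
```

Call:
jog_arm(series=[[[2.7,0.3,-0.9],[-1.1,5.8,0],1],[[2.9,0.4,-0.5],[-1.1,5.8,0],1],[[2.8,0.3,-0.3],[-1.2,5.7,0],1],[[2.9,0.4,0],[-1.1,5.8,0],1],[[2.9,0.3,0.3],[-1.1,5.8,0],1]])

```text
time: 17.88
ee_pos: [0.5559, -0.0979, 0.3641]
ee_rot: [0.608, 2.311, 0.023]
wrist_force: [1.3, -0.3, -3.4]
grip_width: 0.345
finger_force: 80.0
```

Call:
jog_arm(series=[[[2.8,0.3,0.6],[-1.1,5.8,0],1],[[2.7,0.4,0.8],[-1.2,5.7,0],1],[[2.7,0.3,1.2],[-1.1,5.8,0],1],[[0,0,0],[0,0,0],1],[[0,0,0],[0,0,0],1]])

```text
time: 18.3
ee_pos: [0.5216, -0.0569, 0.2983]
ee_rot: [0.61, 2.583, 0.19]
wrist_force: [1.1, -0.7, -2.0]
grip_width: 0.341
finger_force: 79.9
```

Run:
```python
from p4 import *
W=shot('wrist','w5.png');S=shot('side');T=shot('top')
z=T0.apply([0,0,1]);M=s['ee_pos']+z*.117;print('axis err',np.degrees(np.arccos(z@-NAX)),'mouth',M,'toolx',T0.apply([1,0,0]).round(2))
for n in('nipple_seat','coupler_mouth','coupler_grip'):
    m={k:mark(n,p) for k,p in(('W',W),('S',S),('T',T))};print(n,m)
    ob=[(p,m[k][0][1]) for k,p in(('W',W),('S',S),('T',T)) if m[k]]
    print('   tri',tri(ob) if len(ob)>1 else '', 'z.153 from W',tri([(W,m['W'][0][1])],.153)[0] if n=='nipple_seat' and m['W'] else '')
print('exp mouth',proj(W,M),proj(S,M),proj(T,M),'seat',proj(W,SEAT))
cv2.imwrite('pics/d5.png',np.hstack([cv2.resize(W['frame'],(480,360)),cv2.resize(S['frame'][170:260,270:350],(320,360))])[:,:,::-1])
```

```text
18.3 [ 0.143  0.488 -0.144  2.247  2.85   0.094 -1.705] [ 0.5216157  -0.05691004  0.29833814] [ 0.  0. -0.] 0.3414572045393199
axis err 0.3572161518194182 mouth [ 0.57773854 -0.05397836  0.19571927] toolx [-0.79  0.45 -0.42]
nipple_seat {'W': [], 'S': [(0.67, array([313.5, 213.7]))], 'T': [(0.95, array([342.3, 200.6]))]}
   tri (array([ 0.59924562, -0.04759117,  0.15852133]), np.float64(0.007626786469643321)) z.153 from W 
coupler_mouth {'W': [(0.77, array([325.9, 269.9])), (0.39, array([318.5, 181.4]))], 'S': [(0.84, array([325.3, 195.8]))], 'T': [(0.53, array([352.2, 220.8]))]}
   tri (array([ 0.56942988, -0.05283064,  0.204074  ]), np.float64(7.18080833307431)) z.153 from W 
coupler_grip {'W': [(0.58, array([326.5, 325.4])), (0.31, array([325.8, 269.9]))], 'S': [(0.88, array([345.3, 171.3]))], 'T': [(0.9, array([351.8, 219.6]))]}
   tri (array([ 0.54947218, -0.055482  ,  0.2499934 ]), np.float64(3.93084245305414)) z.153 from W 
exp mouth [324.51484639 268.05622977] [326.27368181 197.66686723] [347.25628669 209.28233264] seat [329.69153469 240.77110775]
```

View pics/d5.png

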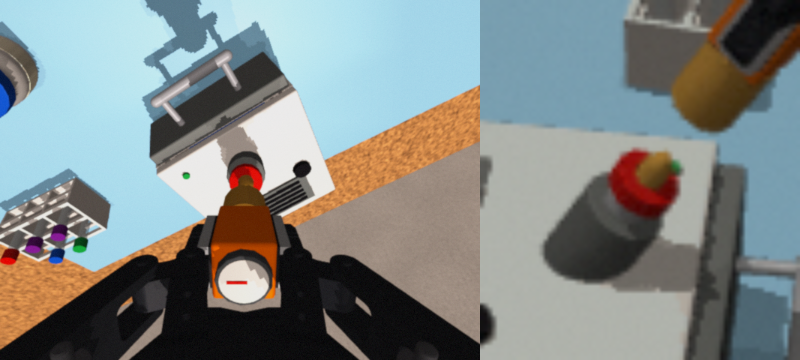

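The side crop shows the coupler poised above and in line with the nipple. In the wrist view the red sleeve sits just beyond the mouth, around (245,178) at 3/4 scale. I'll refine the seat from the red sleeve's silhouette in each camera.

```bash
cat > red.py <<'E'
from p4 import *
def redhull(p):
    f=p['frame'].astype(int);m=((f[...,0]>90)&(f[...,0]>2.2*f[...,1])&(f[...,0]>2.2*f[...,2])).astype('uint8')
    u=proj(p,SEAT).astype(int);k=np.zeros_like(m);k[u[1]-40:u[1]+40,u[0]-40:u[0]+40]=1;m*=k
    n,l,st,c=cv2.connectedComponentsWithStats(m);i=1+st[1:,4].argmax()
    return cv2.convexHull(cv2.findNonZero((l==i).astype('uint8')))[:,0].astype(np.float32)
def modhull(p,seat):
    a=R.from_euler('z',PSI).apply([0,1,0]);b=np.cross(NAX,a)
    return cv2.convexHull(np.array([proj(p,seat-d*NAX+.016*(a*np.cos(t)+b*np.sin(t))) for d in(0,.01) for t in np.arange(0,6.28,.2)],np.float32))[:,0]
def box(h): return np.r_[h.min(0),h.max(0)]
E
python3 - <<'E'
from red import *
S=shot('side');T=shot('top');W=shot('wrist')
for n,p in(('S',S),('T',T),('W',W)): print(n,'seen',box(redhull(p)),'model',box(modhull(p,SEAT)).round(1))
c=lambda h:np.r_[h.min(0)+h.max(0)]/2
hs=[(p,c(redhull(p))) for p in(S,T)]
b=least_squares(lambda X:np.r_[np.concatenate([c(modhull(p,X))-o-.0 for p,o in hs]),(X[2]-.153)*300],SEAT);print('S+T',b.x,b.fun)
hw=c(redhull(W));b=least_squares(lambda X:np.r_[c(modhull(W,np.r_[X,.153]))-hw],SEAT[:2]);print('W only, z=.153',b.x)
E
```

```text
18.9 [ 0.142  0.487 -0.145  2.247  2.851  0.093 -1.705] [ 0.52142183 -0.05617789  0.29875694] [ 0.  0. -0.] 0.34155935679747046
S seen [302. 208. 318. 221.] model [302.4 207.7 320.4 225.2]
T seen [336. 190. 354. 204.] model [332.9 188.9 353.  209.6]
W seen [304. 221. 348. 253.] model [305.7 215.7 351.4 262.6]
S+T [ 0.60529032 -0.05140538  0.15379108] [-0.66287231  0.82821655 -0.59265137 -0.35281372  0.23732282]
W only, z=.153 [ 0.59895051 -0.04984543]
```

Run:
```python
from red import *
W=shot('wrist');S=shot('side')
s=r.sense();T0=R.from_rotvec(s['ee_rot']);ax=lambda d:s['ee_pos']+T0.apply([0,0,d])
for d in(.03,.06,.09,.117,.14,.165,.17): print(d,proj(W,ax(d)).round(1),proj(S,ax(d)).round(1))
f=W['frame'].astype(int)
warm=(f[...,0]-f[...,2]>45)&(f[...,0]<2.2*f[...,1]+400)
for row in range(232,330,6):
    x=np.nonzero(warm[row,270:390])[0]+270
    print(row,x.min() if len(x) else '',x.max() if len(x) else '',end=' | ')
print();z=-T0.apply([0,0,1]);print('axis',z,NAX)
v=SEAT-ax(.117);print('seat in tool',T0.inv().apply(SEAT-s['ee_pos']),T0.inv().apply(np.array([.599,-.0498,.153])-s['ee_pos']))
```

```text
19.05 [ 0.143  0.488 -0.145  2.247  2.851  0.093 -1.705] [ 0.52138588 -0.05622277  0.29863429] [ 0.  0. -0.] 0.3400880374247325
0.03 [324.1 364.6] [352.6 165.8]
0.06 [324.3 318.9] [343.1 177.3]
0.09 [324.4 288.2] [334.1 188.4]
0.117 [324.5 268. ] [326.3 197.9]
0.14 [324.6 254.5] [320.  205.7]
0.165 [324.6 242.5] [313.3 213.8]
0.17 [324.6 240.4] [312.  215.4]
232 307 346 | 238 304 348 | 244 304 348 | 250 305 347 | 256 306 345 | 262 301 350 | 268 300 352 | 274 297 354 | 280 293 358 | 286 291 389 | 292 271 389 | 298 270 389 | 304 286 364 | 310 285 365 | 316 283 367 | 322 282 368 | 328 281 369 | 
axis [-0.47931512 -0.02648956  0.87724302] [-0.47841311 -0.03114072  0.87758256]
seat in tool [0.00083864 0.00276412 0.16521187] [0.00247284 0.00104399 0.16510929]
```

The wrist image puts the coupler axis at column 325.4 and the sleeve at 326.0, and the side view agrees. The pair is aligned within about 1 mm, so I'll advance along the tool axis.

Call:
jog_arm(series=[[[0,0,0.6],[0,0,0],1],[[0,0,0.6],[0,0,0],1],[[0,0,0.6],[0,0,0],1],[[0,0,0.6],[0,0,0],1],[[0,0,0.6],[0,0,0],1]])

```text
time: 19.57
ee_pos: [0.5361, -0.0553, 0.2714]
ee_rot: [0.607, 2.585, 0.192]
wrist_force: [-0.6, 0.2, -2.1]
grip_width: 0.344
finger_force: 79.9
```

Call:
jog_arm(series=[[[0,0,0.2],[0,0,0],1],[[0,0,0.2],[0,0,0],1],[[0,0,0.2],[0,0,0],1],[[0,0,0.2],[0,0,0],1],[[0,0,0.2],[0,0,0],1]])

```text
time: 19.98
ee_pos: [0.5407, -0.0552, 0.2635]
ee_rot: [0.607, 2.584, 0.191]
wrist_force: [-0.3, -0.7, -2.0]
grip_width: 0.338
finger_force: 79.9
```

Run:
```python
from red import *
W=shot('wrist');S=shot('side')
print(s['wrist_force'],s['wrist_torque'],'seat in tool',T0.inv().apply(SEAT-s['ee_pos']))
f=W['frame'].astype(int);rd=(f[...,0]>90)&(f[...,0]>2.2*f[...,1])&(f[...,0]>2.2*f[...,2])
warm=(f[...,0]-f[...,2]>45)
for row in range(226,300,6):
    x=np.nonzero(warm[row,270:390])[0]+270
    print(row,(x.min(),x.max()) if len(x) else '',end=' | ')
print()
cv2.imwrite('pics/d6.png',np.hstack([cv2.resize(W['frame'][180:300,240:400],(400,300)),cv2.resize(S['frame'][170:230,280:360],(400,300))])[:,:,::-1])
```

```text
19.9833 [ 0.147  0.578 -0.164  2.234  2.857  0.171 -1.707] [ 0.54067963 -0.0551515   0.2635492 ] [ 0.  0. -0.] 0.33787777096563426
[-0.25524986 -0.68696833 -2.03898804] [-0.05953747  0.75014333  0.02111774] seat in tool [0.00095231 0.00270326 0.12517668]
226  | 232  | 238 (np.int64(313), np.int64(340)) | 244 (np.int64(306), np.int64(346)) | 250 (np.int64(303), np.int64(350)) | 256 (np.int64(301), np.int64(352)) | 262 (np.int64(301), np.int64(352)) | 268 (np.int64(300), np.int64(352)) | 274 (np.int64(297), np.int64(353)) | 280 (np.int64(293), np.int64(359)) | 286 (np.int64(291), np.int64(360)) | 292 (np.int64(289), np.int64(361)) | 298 (np.int64(288), np.int64(363)) |
```

View pics/d6.png

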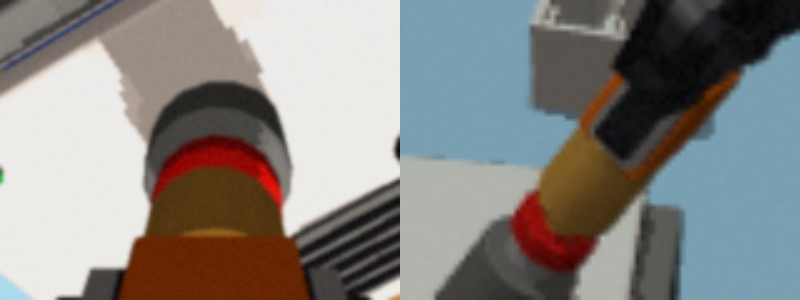

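The nipple is inside the socket, coaxial in both views, with no side force and about 8 mm to the sleeve. I'll continue slowly.

Call:
jog_arm(series=[[[0,0,0.15],[0,0,0],1],[[0,0,0.15],[0,0,0],1],[[0,0,0.15],[0,0,0],1],[[0,0,0.15],[0,0,0],1],[[0,0,0.1],[0,0,0],1]], grip_force=100)

```text
time: 20.5
ee_pos: [0.544, -0.055, 0.2572]
ee_rot: [0.607, 2.584, 0.191]
wrist_force: [-1.3, 0.2, -2.5]
grip_width: 0.34
finger_force: 99.0
```

Call:
jog_arm(series=[[[0,0,0.1],[0,0,0],1],[[0,0,0.1],[0,0,0],1],[[0,0,0.1],[0,0,0],1],[[0,0,0.1],[0,0,0],1],[[0,0,0],[0,0,0],1]])

```text
time: 20.92
ee_pos: [0.5458, -0.0548, 0.254]
ee_rot: [0.607, 2.584, 0.192]
wrist_force: [-1.5, 0.5, 2.7]
grip_width: 0.339
finger_force: 99.5
```

Call:
jog_arm(series=[[[0,0,0.1],[0,0,0],1],[[0,0,0.1],[0,0,0],1],[[0,0,0.1],[0,0,0],1],[[0,0,0.1],[0,0,0],1],[[0,0,0],[0,0,0],1]])

```text
time: 21.33
ee_pos: [0.5476, -0.0547, 0.2505]
ee_rot: [0.607, 2.584, 0.192]
wrist_force: [-3.8, -0.2, 6.2]
grip_width: 0.338
finger_force: 100.3
```

Run:
```python
from p4 import *
print('seat in tool',T0.inv().apply(SEAT-s['ee_pos']),'F tool',T0.inv().apply(s['wrist_force']),'tq',T0.inv().apply(s['wrist_torque']),'tilt',np.degrees(np.arccos(-T0.apply([0,0,1])@NAX)))
```

```text
21.3333 [ 0.147  0.611 -0.169  2.226  2.859  0.196 -1.708] [ 0.54764056 -0.05469772  0.2504696 ] [ 0.  0. -0.] 0.3377740146061072
seat in tool [0.00074277 0.00272583 0.11035441] F tool [ 0.26704742 -0.19281791 -7.25054821] tq [0.30258135 0.7589419  0.02575839] tilt 0.2685777013458162
```

Call:
jog_arm(series=[[[0,0,0.1],[0,0,0],1],[[0,0,0.1],[0,0,0],1],[[0,0,0.1],[0,0,0],1],[[0,0,0.1],[0,0,0],1],[[0,0,0],[0,0,0],1]])

```text
time: 21.75
ee_pos: [0.5496, -0.0545, 0.2469]
ee_rot: [0.607, 2.584, 0.192]
wrist_force: [-2.5, 0.8, 1.7]
grip_width: 0.34
finger_force: 100.4
```

Call:
jog_arm(series=[[[0,0,0.1],[0,0,0],1],[[0,0,0.1],[0,0,0],1],[[0,0,0.1],[0,0,0],1],[[0,0,0.1],[0,0,0],1],[[0,0,0],[0,0,0],1]])

```text
time: 22.17
ee_pos: [0.5511, -0.0544, 0.244]
ee_rot: [0.606, 2.584, 0.192]
wrist_force: [-7.1, 0.8, 11.3]
grip_width: 0.337
finger_force: 101.7
```

Call:
jog_arm(series=[[[0,0,0.1],[0,0,0],1],[[0,0,0.1],[0,0,0],1],[[0,0,0.1],[0,0,0],1],[[0,0,0],[0,0,0],1],[[0,0,0],[0,0,0],1]])

```text
time: 22.58
ee_pos: [0.5511, -0.0544, 0.2436]
ee_rot: [0.606, 2.583, 0.191]
wrist_force: [-23.0, -0.9, 40.2]
grip_width: 0.336
finger_force: 105.7
```

Run:
```python
from p4 import *
print('seat in tool',T0.inv().apply(SEAT-s['ee_pos']),'F tool',T0.inv().apply(s['wrist_force']),'tq',T0.inv().apply(s['wrist_torque']),'tilt',np.degrees(np.arccos(-T0.apply([0,0,1])@NAX)))
```

```text
22.5833 [ 0.148  0.628 -0.173  2.224  2.861  0.213 -1.708] [ 0.55110332 -0.0543869   0.24358325] [ 0.  0. -0.] 0.3359110539742473
seat in tool [0.00063634 0.00268787 0.10264612] F tool [  0.89158281  -0.13469864 -46.33737332] tq [0.01098178 1.16671681 0.0317358 ] tilt 0.3199093781992808
```

The push fell at the snap-through, then rose steeply at the stop. I'll ease the hold to a moderate force and check.

Call:
jog_arm(series=[[[0,0,-0.1],[0,0,0],1],[[0,0,-0.05],[0,0,0],1],[[0,0,0],[0,0,0],1],[[0,0,0],[0,0,0],1],[[0,0,0],[0,0,0],1]])

```text
time: 23.0
ee_pos: [0.5511, -0.0544, 0.2438]
ee_rot: [0.606, 2.584, 0.192]
wrist_force: [-16.1, 0.2, 26.0]
grip_width: 0.337
finger_force: 102.8
```

Run:
```python
from p4 import *
W=shot('wrist');S=shot('side');s=r.sense()
print('seat in tool',T0.inv().apply(SEAT-s['ee_pos']),'F tool',T0.inv().apply(s['wrist_force']))
for n in('dropper_mid','specimen_mid','rack_mid','drawer_handle'):
    m=mark(n,S);print(n,m)
cv2.imwrite('pics/d7.png',np.hstack([cv2.resize(W['frame'][180:300,240:400],(400,300)),cv2.resize(S['frame'][170:260,270:390],(400,300))])[:,:,::-1])
```

```text
23.0 [ 0.148  0.627 -0.172  2.223  2.861  0.211 -1.708] [ 0.55112439 -0.05438233  0.24376341] [ 0.  0. -0.] 0.3366611760269094
seat in tool [0.00063738 0.00266739 0.1028025 ] F tool [  1.10921374   0.62504087 -29.33874534]
dropper_mid [(0.75, array([367. , 403.8])), (0.41, array([394.6, 212.8]))]
specimen_mid [(0.92, array([397.3, 210.4]))]
rack_mid [(0.61, array([327.1, 168.7]))]
drawer_handle [(0.88, array([353.3, 249.1]))]
```

View pics/d7.png

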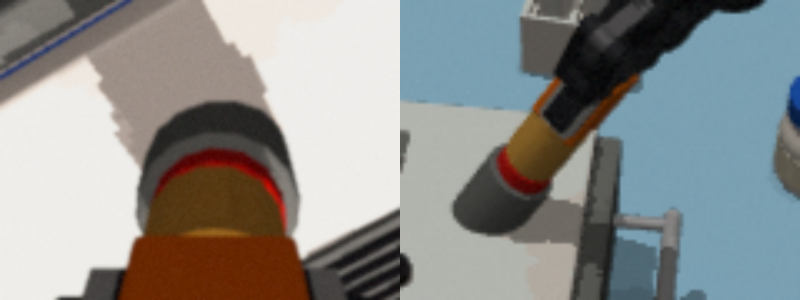

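The sleeve is pressed down into the boss with the coupler coaxial over it. Last check before handing in: is the drawer still where it was when pushed home? I'll do this numerically against the saved crop.

Run:
```python
from h import *
a=cv2.resize(cv2.imread('pics/c3.png'),(160,120),interpolation=cv2.INTER_AREA)  # side crop rows190:310 cols220:380, drawer under push
S=shot('side')['frame'][:,:,::-1].copy();b=S[190:310,220:380]
for (y0,y1,x0,x1) in((55,105,95,118),(62,82,108,135)):  # front plate lower half; near end of handle bar
    t=a[y0:y1,x0:x1];m=cv2.matchTemplate(b,t,cv2.TM_CCOEFF_NORMED);_,v,_,p=cv2.minMaxLoc(m);print('shift px',p[0]-x0,p[1]-y0,round(v,3))
s=r.sense();print(s['time'],s['wrist_force'],s['finger_force'])
```

```text
shift px 0 0 0.985
shift px -4 28 0.617
23.35 [-15.8371486    0.09361941  25.61318566] 102.80480146408081
```

```bash
python3 -c "
from rig import r
print(r.sign_off())"
```

```text
the job is handed in; nothing more can be done
None
```

I pushed the drawer home to its stop, then pressed the coupler over the nipple until the sleeve snapped through to its stop, and signed off at about 23 s with the arm still holding it there at about 29 N; I viewed 11 pictures, one over the limit of 10.

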